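Slide the pepper mill home beside the salt

TASK

Push the tall pepper mill low on its body, gently with the fingertips, so that it slides along the worktop into the empty bay of the wooden rack (the one with the round cork mat, next to the salt shaker) and stands there upright, home against the back rail. Do not grip, lift or tip the mill, and leave the salt shaker and the jars and tin standing round about where they are. Then draw clear.

Things in the scene. Friction and masses are not known exactly. Their poses are not given: they have to be found in the camera images.
- pepper_mill: the tall turned wooden pepper mill with a round head and small metal knob; 170 mm high, foot 58 mm in diameter (its widest), head 49 mm, 0.13 to 0.25 kg, loose. Origin: centre of its underside; z up along it. It starts 0.17 to 0.20 m in front of the rack's back rail, to the right of the rack. Pushed below about 30 mm it slides, pushed at mid-height it may tip
- rack: wooden rack fixed to the worktop: back rail 188 x 12 mm, 40 high, and three forward rails (at y -88, 0, +88 mm; 12 thick, 28 high, to x -52) making two 76 mm bays, open in front, above and below; mid-lines y -44 and +44 mm. Origin: on the worktop, middle of the back rail's inner face; x points out of the bays through the back rail (roughly to the robot's left); y along it, toward the robot
- cork_mat: the round cork mat, 54 mm in diameter, 0.8 mm thick and no obstacle (the mill slides over it as over the worktop), lying in the empty bay. Origin: its centre, 29 mm in front of the back rail's inner face in the middle of the bay, so where the mill's axis is when it stands home; axes as the rack's
- salt_shaker: small salt shaker, 44 mm in diameter, 90 mm high, loose, standing in the other bay. Origin: centre of its underside
- spice_jar: spice jar with a black lid, 40 mm in diameter, 105 mm high, loose, on the far side of the lane. Origin: centre of its underside
- tin: flat food tin, 86 mm in diameter, 40 mm high, loose, on the robot's side of the rack. Origin: centre of its underside
- honey_jar: glass jar with a black lid, 65 mm in diameter, 86 mm high, loose, behind the rack. Origin: centre of its underside

How it is judged:
By the outcome, as a careful person would: the job done as asked, in the order asked, and still so for the second after the job is handed in, with the robot touching nothing.
It also fails if it takes over 58 s, if anything falls off the work surface, if the arm or the gripper's body presses on something with over 40 N, if the wrist force passes 120 N, or if a joint passes its speed limit or range.

ROBOT

A 6-joint arm with a two-finger parallel gripper is mounted at the origin on a cart in front of the work surface, level with it; the furniture and walls round the work are solid. World frame = base frame: x ahead of the robot, y to its left, z up, the work surface at z = 0. Lengths are in m, angles in rad, forces in N, time in s.
With the tool pointing down it reaches from about 0.25 to 0.8 m from the base axis. Payload 3.9 kg.
Tool frame: the origin (TCP) lies midway between the tips of the shut fingers; the grasp point (between the pads) lies 19 mm behind it; z points along the fingers, y is the direction in which the jaws open and shut (so a half turn about z gives the same grasp; the last joint's range is limited). The gripper opens to 85 mm and grips with 20 to 120 N. Pads are 22 mm wide; open, the fingers measure 114 mm over their backs; the gripper's body (76 mm by 85 mm) begins 54 mm behind the grasp point. The pads swing forward as they close: fully open they stand 13 mm farther back than shut.
Start: joints at [1.268, 0.26, -0.138, 1.173, 0, 1.571], TCP at [0.157, 0.501, 0.231] pointing down, gripper open.
Joint ranges: [-2.78, 2.78], [-0.83, 1.72], [-1.28, 1.37], [-1.9, 2.12], [-1.57, 1.48], [-3.14, 3.14]. Speed limits (rad/s): [2.57, 2.57, 3.14, 3.14, 3.14, 3.14].

INTERFACE

Orientations are given as a 3x3 rotation matrix whose columns are the frame's x, y, z axes.
In Python, from station import robot gives the robot as it stands. The module is installed in compiled form; this text tells all that it offers.
- The arm moves only by the tool move_arm, never from a script. Its argument "targets" is a list of rows, each a list of 3 entries, a list of its own where there are three numbers: the shift along the tool's x, y, z in units of 50 mm (1.0 is 50 mm), then the turn about the tool's z in units of 6 degrees (1.0 is 6 degrees), then the closure, from 0 (fully open) to 1 (shut). A call has 1 to 8 rows; each row is the pose to reach, as a shift and turn from the pose measured when the call began, along the tool's axes at that moment; what a row does not reach only later rows make up. A row lasts 1/8 s, in which the tool goes at most 62.5 mm and 10.7 degrees, less where a joint would pass 70% of its speed; a pose out of reach is approached as far as the arm can. A call with a gripper value outside its range is refused whole. The fingers move at their own pace and stop on an object; "force" is the grip in N (left out, the last holds). Time passes only in rows, so rows that repeat a pose let the fingers close. It gives the time, the measured TCP pose, the force and the opening at its end, in the units of the state.
- robot.state(): the state, without advancing time (a new reading comes with each control period).
- robot.get_image(name): name is "scene" or "side" or "wrist"; returns the picture (384x512x3 uint8, red, green, blue); there is no depth.
- robot.camera_params(name): a dict with "vertical_fov" (degrees; the focal length in pixels is half the picture's height over the tangent of half this angle, whatever the lens; pixels are square), "cx", "cy" (the principal point, pixels), "pose" (4x4, takes a point from camera to world coordinates); the wrist camera has in their place "T_tool_cam" (4x4, takes a point from camera to tool coordinates, whose origin is the TCP and whose axes are the flange's). Camera axes: x right, y down, z forward; pixel columns grow to the right and rows downward; lengths in m; the calibration is good to about 2 mm. A picture is of the moment at which its call begins: read the wrist's pose just before it. camera_params takes no time and is no camera call.
- robot.hand_in(): hands the job in, once; it reports no verdict.
The state is a dict: "time_s": time; "qpos": joint angles; "joint_velocities": joint speeds; "tau": joint torques, N m; "ee_pos": TCP position; "orientation": TCP orientation; "ft_force": force on the tool from outside, world axes, zero at the start; "torque": the same for the moment, N m; "opening": finger opening in m.
Only numpy, scipy, OpenCV 4.12 (cv2) and the standard library are available. Lean on these libraries where they do the work, as an engineer would, in place of code of your own. Each camera call takes 0.05 s, during which the arm holds its last target.

## Working session

There is one attempt and no reset: what is moved stays moved. The work goes in short steps, Python scripts to look and compute and a tool call to move; the robot and the scene stay as the last step left them, time stands still between calls to the robot, and variables do not carry over. Pictures are saved under pics/ and viewed, and the job is handed in when it is done.

Besides the shell and the picture viewer there is one more tool, called after "Emit:" as a command line: name --argument value ..., lists and objects as JSON in quotes. move_arm: Moves the arm, as the interface text tells. Its arguments: {"type":"object","properties":{"targets":{"type":"array"},"force":{"type":"number"}},"required":["targets"]}

```bash
mkdir -p pics; python3 - <<'E'
from station import robot
import cv2,json
s=robot.state(); print({k:s[k] for k in('time_s','ee_pos','orientation','opening')})
for n in('scene','side','wrist'):
    p=robot.camera_params(n);print(n,p)
    cv2.imwrite(f'pics/{n}0.png',robot.get_image(n)[:,:,::-1])
E
```

```text
{'time_s': 0.0, 'ee_pos': array([0.15636485, 0.50044418, 0.23047261]), 'orientation': array([[-9.54502649e-01,  2.98201902e-01, -5.64681026e-04],
       [ 2.98202435e-01,  9.54500768e-01, -1.89512232e-03],
       [-2.61406083e-05, -1.97728854e-03, -9.99998045e-01]]), 'opening': 0.08527618290809229}
scene {'vertical_fov': 52.03898909348035, 'cx': 254.53768156985802, 'cy': 192.39363524244018, 'pose': array([[ 0.65270901, -0.48820572,  0.57933248,  0.12880123],
       [-0.75756047, -0.41195258,  0.5063568 , -0.28474791],
       [-0.00854878, -0.76938303, -0.63873051,  0.5727985 ],
       [ 0.        ,  0.        ,  0.        ,  1.        ]])}
side {'vertical_fov': 42.152940423122885, 'cx': 257.10974538592154, 'cy': 200.47177864624743, 'pose': array([[ 0.88730738, -0.20267231,  0.41425783,  0.23770459],
       [-0.4611462 , -0.40054713,  0.79177407, -0.54666461],
       [ 0.00545911, -0.8935804 , -0.44886998,  0.44663151],
       [ 0.        ,  0.        ,  0.        ,  1.        ]])}
wrist {'vertical_fov': 58.85609305269359, 'cx': 260.4071394979049, 'cy': 187.84788506616056, 'T_tool_cam': array([[ 3.99163250e-04, -9.61644219e-01, -2.74299538e-01,
         7.04104087e-02],
       [ 9.99999629e-01,  5.93250728e-04, -6.24620198e-04,
        -6.98072842e-04],
       [ 7.63390804e-04, -2.74299187e-01,  9.61644099e-01,
        -1.41254630e-01],
       [ 0.00000000e+00,  0.00000000e+00,  0.00000000e+00,
         1.00000000e+00]])}
```

View pics/scene0.png

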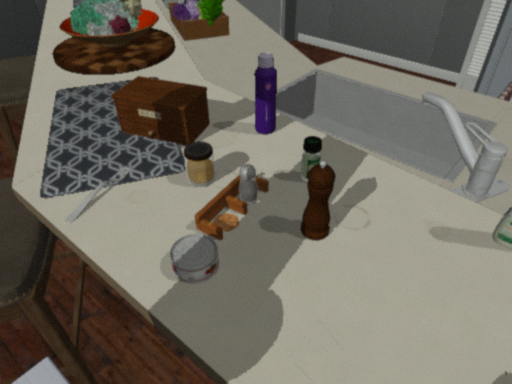

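View pics/side0.png

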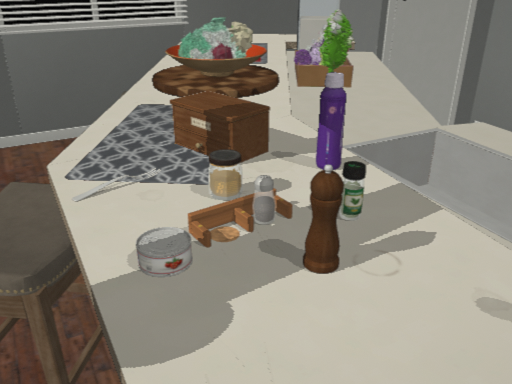

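View pics/wrist0.png

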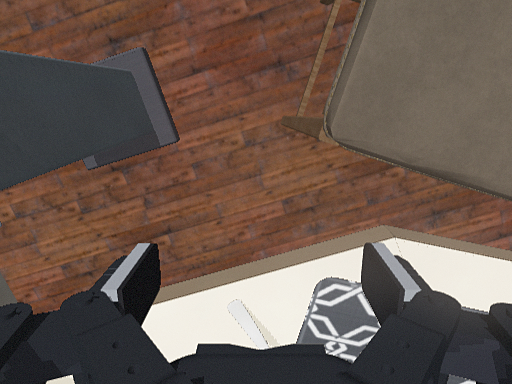

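```bash
python3 - <<'E'
import cv2
a=cv2.imread('pics/scene0.png')[130:290,160:345];cv2.imwrite('pics/sc_z.png',cv2.resize(a,None,fx=3.7,fy=3.7,interpolation=cv2.INTER_CUBIC)[:600])
a=cv2.imread('pics/side0.png')[145:285,125:375];cv2.imwrite('pics/si_z.png',cv2.resize(a,None,fx=3.2,fy=3.2,interpolation=cv2.INTER_CUBIC))
E
```

```text
(no output)
```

View pics/sc_z.png

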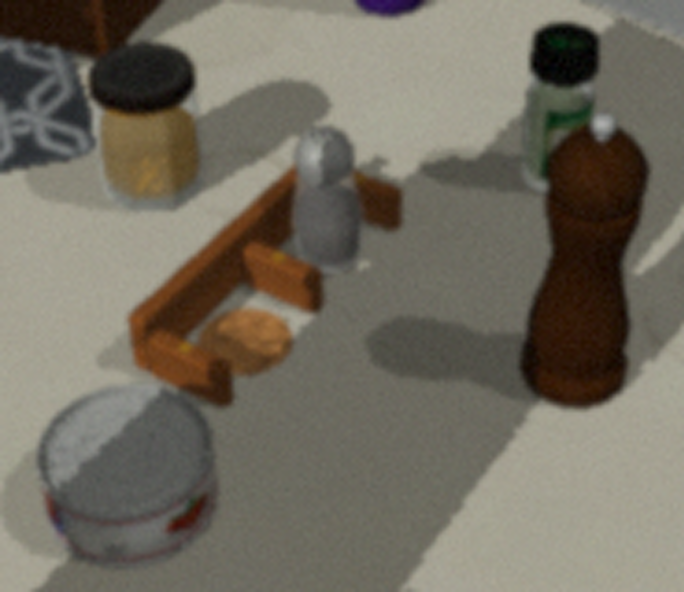

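View pics/si_z.png

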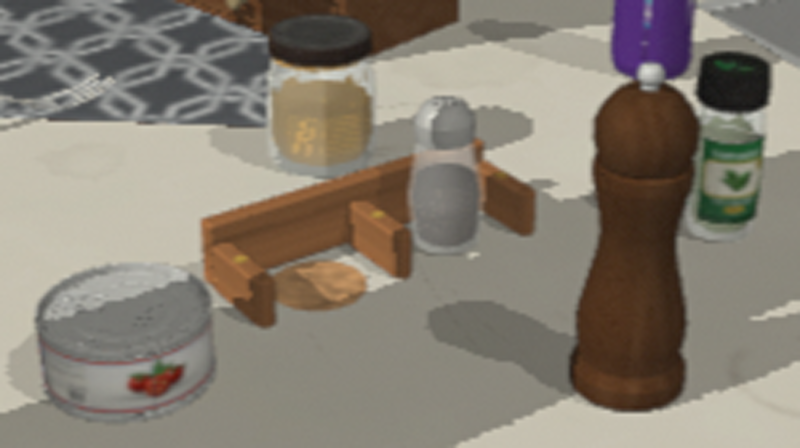

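```bash
cat > h.py <<'E'
from station import robot
import numpy as np,cv2
P={n:robot.camera_params(n) for n in('scene','side')}
def proj(n,X,p=None,pose=None):
    p=p or P[n]; T=np.linalg.inv(p['pose'] if pose is None else pose)
    f=192/np.tan(np.radians(p['vertical_fov'])/2)
    c=np.atleast_2d(X)@T[:3,:3].T+T[:3,3]
    return np.c_[p['cx']+f*c[:,0]/c[:,2],p['cy']+f*c[:,1]/c[:,2]]
def cyl(x,y,r,z0,z1):
    a=np.linspace(0,2*np.pi,90)
    return np.vstack([np.c_[x+r*np.cos(a),y+r*np.sin(a),0*a+z] for z in(z0,z1)])
def ext(n,x,y,r,z0,z1):
    u=proj(n,cyl(x,y,r,z0,z1)); return np.array([u[:,0].min(),u[:,0].max(),u[:,1].max()])
E
cat > fit.py <<'E'
from h import *
from scipy.optimize import least_squares,minimize
def fitc(obs,r,z1,x0=(.5,.2)):
    fn=lambda q:np.concatenate([ext(n,*q,r,0,z1)-o for n,o in obs.items()])
    s=least_squares(fn,x0,diff_step=1e-4); return s.x,s.fun.round(1)
Z=lambda n,l,r,b:np.array([160+l/3.7,160+r/3.7,130+b/3.7]) if n=='scene' else np.array([125+l/3.2,125+r/3.2,145+b/3.2])
print('mill',fitc({'scene':Z('scene',522,627,405),'side':Z('side',570,686,410)},.029,.010))
print('tin',fitc({'scene':Z('scene',39,214,565),'side':Z('side',37,214,421)},.043,.04))
print('salt',fitc({'scene':Z('scene',294,360,270),'side':Z('side',411,480,253)},.022,.02))
print('honey',fitc({'scene':Z('scene',98,200,210),'side':Z('side',268,374,176)},.0325,.05))
print('jar',fitc({'scene':Z('scene',523,600,190),'side':Z('side',690,768,240)},.020,.06))
B=[(0,12,-94,94,40)]+[(-52,0,y-6,y+6,28) for y in(-88,0,88)]
M={}
for n,(x0,x1,y0,y1) in {'scene':(190,275,160,240),'side':(185,300,180,250)}.items():
    im=cv2.imread(f'pics/{n}0.png'); hsv=cv2.cvtColor(im,cv2.COLOR_BGR2HSV)
    m=((hsv[...,0]<18)&(hsv[...,1]>115)).astype(np.uint8)
    k=np.zeros_like(m);k[y0:y1,x0:x1]=m[y0:y1,x0:x1];M[n]=k
def rend(n,q):
    c,s=np.cos(q[2]),np.sin(q[2]);m=np.zeros((384*4,512*4),np.uint8)
    for a,b,y0,y1,h in B:
        L=np.array([[x,y,z] for x in(a,b) for y in(y0,y1) for z in(0,h)])/1000
        W=np.c_[q[0]+c*L[:,0]-s*L[:,1],q[1]+s*L[:,0]+c*L[:,1],L[:,2]]
        cv2.fillConvexPoly(m,cv2.convexHull(np.round(proj(n,W)*4+1.5).astype(np.int32)),255)
    for cx,cy,r,z in((-.029,.044,.027,.0008),):
        W=cyl(q[0]+c*cx-s*cy,q[1]+s*cx+c*cy,r,0,z);
        cv2.fillConvexPoly(m,cv2.convexHull(np.round(proj(n,W)*4+1.5).astype(np.int32)),255)
    sx=cyl(SALT[0],SALT[1],.02,0.005,.085)
    cv2.fillConvexPoly(m,cv2.convexHull(np.round(proj(n,sx)*4+1.5).astype(np.int32)),0)
    return cv2.resize(m,(512,384),interpolation=cv2.INTER_AREA)/255.
SALT=fitc({'scene':Z('scene',294,360,270),'side':Z('side',411,480,253)},.022,.02)[0]
cost=lambda q:sum(np.abs(rend(n,q)-cv2.GaussianBlur(M[n].astype(float),(3,3),.5)).sum() for n in M)
best=None
for yaw in np.radians([60,80,100,120,140]):
  for d in (0,.03,-.03):
    q0=[SALT[0]-.04,SALT[1]+.03+d,yaw]
    r=minimize(cost,q0,method='Nelder-Mead',options=dict(initial_simplex=np.array([q0]*4)+np.vstack([np.zeros(3),np.diag([.02,.02,.2])])))
    if best is None or r.fun<best.fun:best=r
q=best.x;print('rack',q,np.degrees(q[2]),best.fun,{n:M[n].sum() for n in M})
for n in M:
    print(n,np.abs(rend(n,q)-M[n]).sum())
    im=cv2.imread(f'pics/{n}0.png');o=im.copy();o[...,1]=np.maximum(o[...,1],(rend(n,q)*200).astype(np.uint8));
    o=np.hstack([o,cv2.merge([M[n]*255]*3)])[130:290]
    x=160;cv2.imwrite(f'pics/f_{n}.png',np.vstack([cv2.resize(o[:, x:x+190],None,fx=2,fy=2),cv2.resize(o[:,512+x:512+x+190],None,fx=2,fy=2)])[:600])
c,s=np.cos(q[2]),np.sin(q[2])
R=np.array([[c,-s],[s,c]])
np.save('rack.npy',q)
print('mat',q[:2]+R@[-.029,.044],'salt in rack',R.T@(SALT-q[:2]))
E
python3 fit.py
```

```text
mill (array([ 0.63889922, -0.00180065]), array([-0.4,  0.3,  0. , -0.3,  0.4, -0. ]))
tin (array([0.41917401, 0.11639011]), array([-0.7,  1.3, -0.3, -1. ,  0.6, -0.2]))
salt (array([0.62791922, 0.17003602]), array([-1.2,  0.9,  0.2, -1. ,  1.3, -0.1]))
honey (array([0.60800874, 0.30105535]), array([-0.9,  1.4, -0.3,  0.1, -0.5,  0. ]))
jar (array([0.78057232, 0.10661524]), array([ 0.7, -0.8,  0. , -0.1,  0.2,  0.1]))
rack [0.57684709 0.18878251 1.7411587 ] 99.7610450009491 783.7542378084859 {'scene': np.uint64(1676), 'side': np.uint64(2250)}
scene 311.3686274509804
side 470.8588235294117
mat [0.53840071 0.1527426 ] salt in rack [-0.02713385 -0.04715451]
```

View pics/f_scene.png

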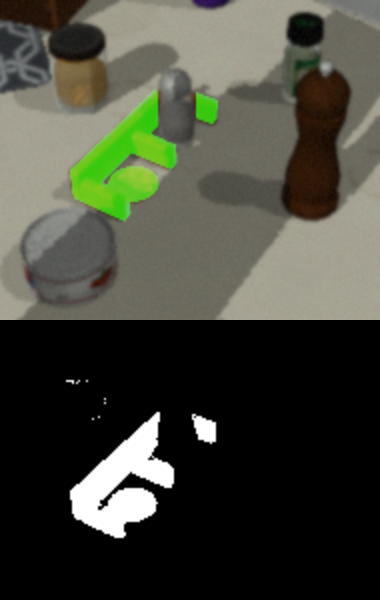

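View pics/f_side.png

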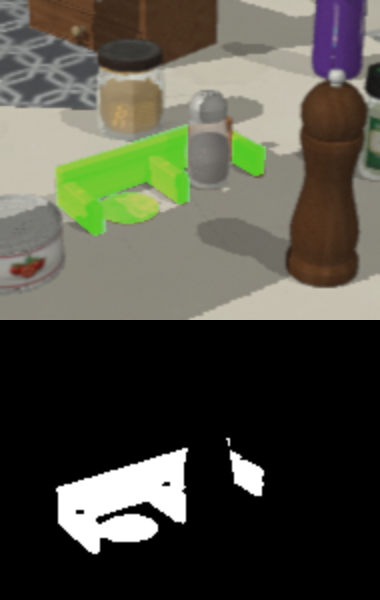

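```bash
python3 - <<'E'
from h import *
def ground(n,u,v,z=0):
    p=P[n];f=192/np.tan(np.radians(p['vertical_fov'])/2)
    d=p['pose'][:3,:3]@[(u-p['cx'])/f,(v-p['cy'])/f,1];o=p['pose'][:3,3];return (o+d*(z-o[2])/d[2]).round(3)
for nm,u,v in(('bottle',265,131),('faucet',478,193),('sinkcorner',278,92),('sinkfront',460,187),('sinkmid',370,145),('edge',395,180)):print(nm,ground('scene',u,v))
a=cv2.imread('pics/wrist0.png')[220:];cv2.imwrite('pics/wz.png',cv2.resize(a,None,fx=1.55,fy=1.55))
E
```

```text
bottle [0.872 0.323 0.   ]
faucet [ 0.972 -0.218  0.   ]
sinkcorner [1.09  0.448 0.   ]
sinkfront [ 0.968 -0.179  0.   ]
sinkmid [0.995 0.064 0.   ]
edge [ 0.897 -0.054  0.   ]
```

View pics/wz.png

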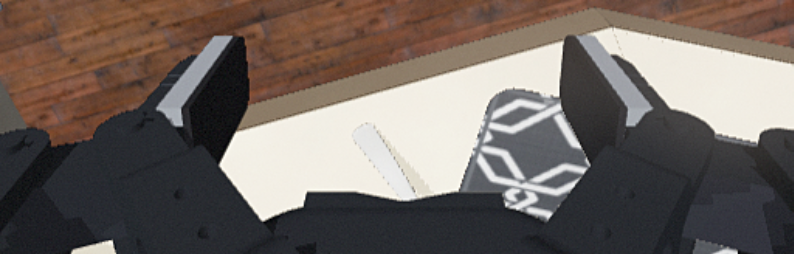

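Emit:
move_arm --targets '[[[-0.4,-0.3,-0.5],-1,0],[[-1.2,-0.8,-0.6],-2.5,0],[[-2,-1.4,-0.6],-4,0],[[-2.8,-2,-0.6],-5.5,0],[[-3.6,-2.6,-0.6],-7,0],[[-4.4,-3.2,-0.6],-8.5,0],[[-5.2,-3.8,-0.6],-10,0],[[-6,-4.3,-0.6],-11,0]]'

```text
time_s: 1.15
ee_pos: [0.3791, 0.2044, 0.2609]
orientation: [[-0.658, -0.753, -0.001], [-0.753, 0.658, -0.001], [0.001, -0.001, -1.0]]
ft_force: [-0.3, 0.5, -0.4]
opening: 0.0856
```

```bash
cat >> h.py <<'E'
def go(x,y,z,az):
    """print tool-axis units to reach world pose with tool y azimuth az deg"""
    s=robot.state();R=s['orientation'];d=R.T@(np.array([x,y,z])-s['ee_pos'])/.05
    cur=np.degrees(np.arctan2(R[1,1],R[0,1]))
    t=-(((az-cur)+180)%360-180)/6
    print('t',round(s['time_s'],2),'pos',s['ee_pos'].round(4),'yaz',round(cur,1),'F',s['ft_force'].round(1),'q',s['qpos'].round(2)); print('units',d.round(2),'turn',round(t,2))
E
python3 -c "
from h import *
go(.62,-.12,.26,247)"
```

```text
t 1.15 pos [0.3791 0.2044 0.2609] yaz 138.9 F [-0.3  0.5 -0.4] q [ 0.5   0.09 -0.28  1.21 -0.   -0.36]
units [ 1.72 -7.9   0.02] turn -18.02
```

Emit:
move_arm --targets '[[[0.2,-0.8,0],-1.5,0],[[0.4,-1.8,0],-3,0],[[0.6,-2.8,0],-4.5,0],[[0.8,-3.8,0],-6,0],[[1.1,-4.9,0],-7.5,0],[[1.3,-6,0],-9,0],[[1.5,-7,0],-10.5,0],[[1.7,-7.9,0],-12,0]]'

```text
time_s: 2.15
ee_pos: [0.6214, -0.1212, 0.2606]
orientation: [[0.517, -0.856, -0.001], [-0.856, -0.517, -0.001], [0.0, 0.002, -1.0]]
ft_force: [0.9, 1.0, 0.4]
opening: 0.0856
```

```bash
python3 -c "
from h import *
go(.62,-.12,.06,247)"
```

```text
t 2.15 pos [ 0.6214 -0.1212  0.2606] yaz -148.9 F [0.9 1.  0.4] q [-0.19  0.44  0.22  1.34 -0.   -2.31]
units [-0.04  0.    4.01] turn -5.98
```

Emit:
move_arm --targets '[[[0,0,0.6],-1,0],[[0,0,1.2],-2,0],[[0,0,1.8],-3,0],[[0,0,2.4],-4,0],[[0,0,3],-5,0],[[0,0,3.5],-6,0],[[0,0,4],-6,0],[[0,0,4],-6,0]]'

```text
time_s: 3.15
ee_pos: [0.6188, -0.121, 0.0581]
orientation: [[0.921, -0.389, -0.007], [-0.389, -0.921, -0.0], [-0.006, 0.003, -1.0]]
ft_force: [-0.3, 1.2, 0.1]
opening: 0.0856
```

```bash
cat >> h.py <<'E'
def snap(tag,crops={'scene':(130,290,200,420),'side':(100,320,180,480)},z=2.6):
    for n,(a,b,c,d) in crops.items():
        im=robot.get_image(n);cv2.imwrite(f'pics/{n}_{tag}_full.png',im[:,:,::-1])
        cv2.imwrite(f'pics/{n}_{tag}.png',cv2.resize(im[a:b,c:d,::-1],None,fx=z,fy=z,interpolation=cv2.INTER_CUBIC))
E
python3 -c "
from h import *
go(.62,-.12,.06,247)
snap('1')"
```

```text
t 3.15 pos [ 0.6188 -0.121   0.0581] yaz -112.9 F [-0.3  1.2  0.1] q [-0.19  0.55 -0.14  0.88 -0.   -2.93]
units [ 0.01 -0.03 -0.04] turn 0.02
```

View pics/side_1_full.png

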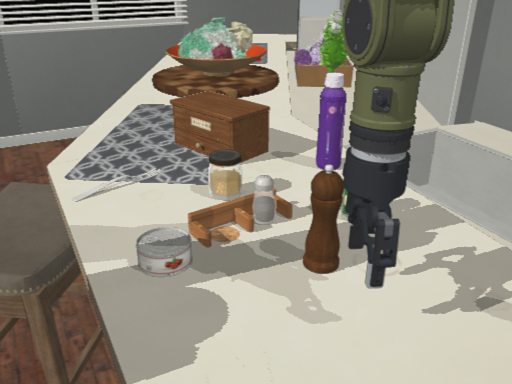

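View pics/scene_1_full.png

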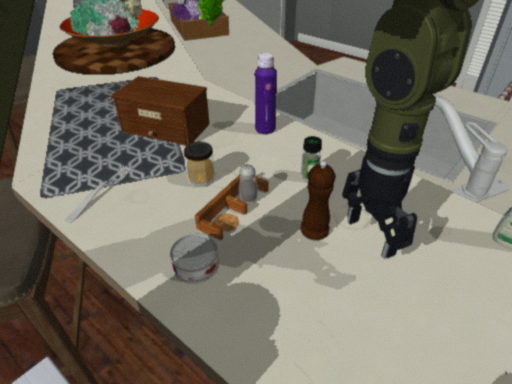

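```bash
python3 -c "
import cv2
a=cv2.imread('pics/scene_1_full.png')[140:260,290:430];b=cv2.imread('pics/side_1_full.png')[150:290,290:430]
cv2.imwrite('pics/z1.png',cv2.resize(a,None,fx=5,fy=5,interpolation=cv2.INTER_CUBIC));cv2.imwrite('pics/z2.png',cv2.resize(b,None,fx=4.2,fy=4.2,interpolation=cv2.INTER_CUBIC))"
```

```text
(no output)
```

View pics/z1.png

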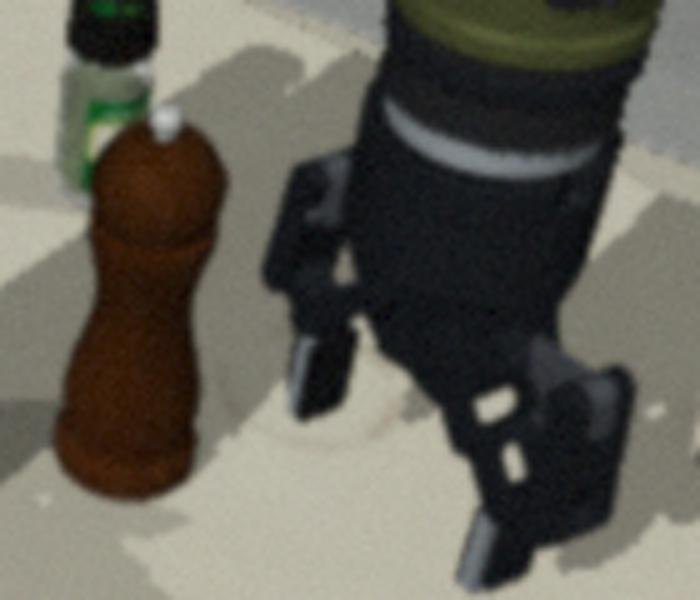

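View pics/z2.png

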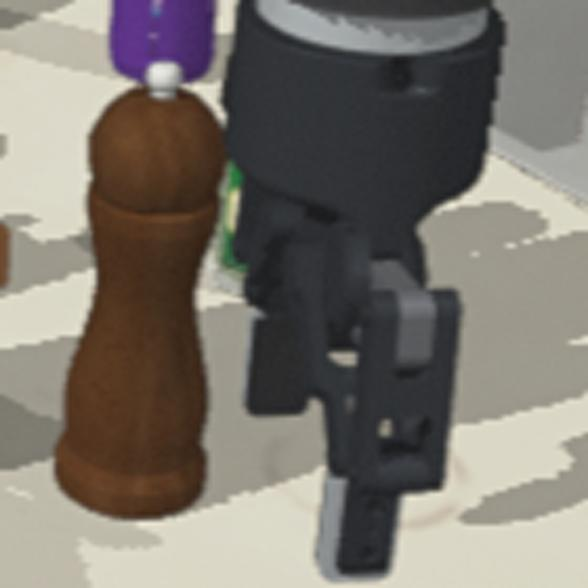

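```bash
cat >> h.py <<'E'
def ray(n,u,v):
    p=P[n];f=192/np.tan(np.radians(p['vertical_fov'])/2)
    d=p['pose'][:3,:3]@[(u-p['cx'])/f,(v-p['cy'])/f,1];return p['pose'][:3,3],d/np.linalg.norm(d)
def tri(a,b):
    A=np.zeros((3,3));B=np.zeros(3);rs=[ray('scene',*a),ray('side',*b)]
    for o,d in rs:
        M=np.eye(3)-np.outer(d,d);A+=M;B+=M@o
    X=np.linalg.solve(A,B);return X,[np.linalg.norm((np.eye(3)-np.outer(d,d))@(X-o))*1000 for o,d in rs]
E
python3 - <<'E'
from h import *
s=robot.state();R=s['orientation'];t=s['ee_pos']
for nm,a,b in(('kbr',(411,246),(396,266.7)),('ktr',(416,215),(399.5,219.5)),('tip',(390,257),(376.9,287.6))):
    X,e=tri(a,b);print(nm,X.round(3),'tool mm',(R.T@(X-t)*1000).round(0),np.round(e,1))
for n in P:
    for y in(42.5,57):
        for x in(-11,11):print(n,(x,y),proj(n,t+R@np.array([x,y,-13])/1000).round(0))
E
```

```text
kbr [ 0.603 -0.194  0.118] tool mm [ 11.  74. -57.] [2.4 2.4]
ktr [ 0.606 -0.185  0.175] tool mm [  11.   65. -114.] [2. 2.]
tip [ 0.603 -0.169  0.072] tool mm [  2.  51. -11.] [1.5 1.5]
scene (-11, 42.5) [[382. 255.]]
scene (11, 42.5) [[392. 250.]]
scene (-11, 57) [[387. 261.]]
scene (11, 57) [[398. 256.]]
side (-11, 42.5) [[365. 284.]]
side (11, 42.5) [[382. 283.]]
side (-11, 57) [[368. 291.]]
side (11, 57) [[385. 290.]]
```

```bash
python3 -c "
from h import *
go(.640,-.080,-.007,226.3)"
```

```text
t 3.25 pos [ 0.6212 -0.1215  0.0609] yaz -112.9 F [-0.1 -0.2  0.4] q [-0.19  0.55 -0.14  0.88 -0.   -2.93]
units [ 0.02 -0.91  1.36] turn 3.47
```

Emit:
move_arm --targets '[[[0,0,0.4],1.2,0],[[0,0,0.8],2.4,0],[[0,-0.1,1.1],3.5,0],[[0,-0.3,1.3],3.5,0],[[0,-0.5,1.35],3.5,0],[[0,-0.7,1.35],3.5,0],[[0,-0.9,1.35],3.5,0],[[0,-0.9,1.35],3.5,0]]'

```text
time_s: 4.25
ee_pos: [0.6395, -0.0792, -0.0062]
orientation: [[0.722, -0.692, -0.0], [-0.692, -0.722, -0.001], [0.001, 0.001, -1.0]]
ft_force: [-0.4, 0.5, -0.9]
opening: 0.0848
```

```bash
python3 -c "
from h import *
go(.629,-.070,-.007,226.3)
snap('2')"
python3 -c "
import cv2
a=cv2.imread('pics/scene_2_full.png')[140:260,290:430];b=cv2.imread('pics/side_2_full.png')[150:290,280:430]
cv2.imwrite('pics/z1.png',cv2.resize(a,None,fx=5,fy=5,interpolation=cv2.INTER_CUBIC));cv2.imwrite('pics/z2.png',cv2.resize(b,None,fx=4.2,fy=4.2,interpolation=cv2.INTER_CUBIC))"
```

```text
t 4.25 pos [ 0.6395 -0.0792 -0.0062] yaz -133.8 F [-0.4  0.5 -0.9] q [-0.12  0.63 -0.18  0.75 -0.   -2.5 ]
units [-0.28  0.01  0.02] turn -0.02
```

View pics/z1.png

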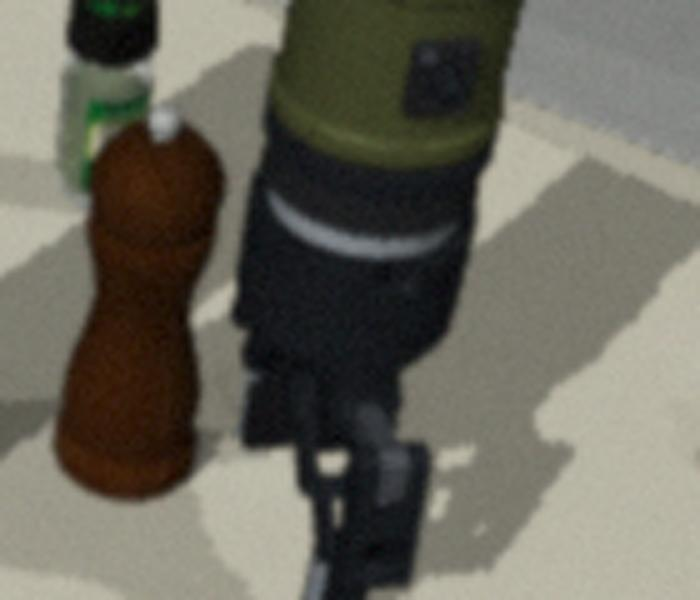

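View pics/z2.png

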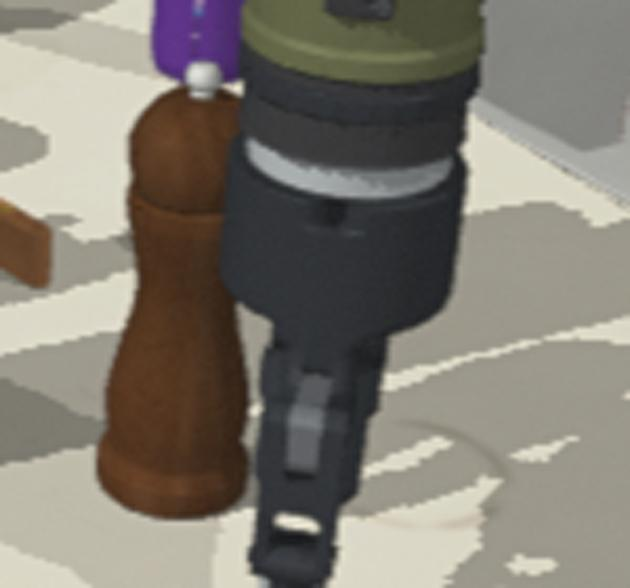

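```bash
cat > trk.py <<'E'
from h import *
from scipy.optimize import minimize
PR=np.array([(0,28.5),(4,29),(16,29),(20,27),(35,26.5),(50,25),(70,22),(90,20),(105,20.5),(112,22.5),(116,23.5),(125,24.5),(140,24),(150,20),(158,11),(161,5)])/1000
A=np.linspace(0,2*np.pi,40,endpoint=False)
def sil(n,q):
    x,y=q[:2];tx,ty=(q[2],q[3]) if len(q)>2 else (0,0)
    m=np.zeros((384*4,512*4),np.uint8)
    rings=[proj(n,np.c_[x+r*np.cos(A)+tx*z,y+r*np.sin(A)+ty*z,0*A+z]) for z,r in PR]
    for a,b in zip(rings[:-1],rings[1:]):
        cv2.fillConvexPoly(m,cv2.convexHull(np.round(np.vstack([a,b])*4+1.5).astype(np.int32)),255)
    return cv2.resize(m,(512,384),interpolation=cv2.INTER_AREA)/255.
def masks(im):
    b,g,r=[im[...,i].astype(int) for i in range(3)]
    hsv=cv2.cvtColor(im,cv2.COLOR_BGR2HSV)
    mill=((hsv[...,0]<17)&(hsv[...,1]>125)&(r<112)&(r>18)&(r-b>14)).astype(np.uint8)
    mill=cv2.morphologyEx(mill,cv2.MORPH_OPEN,np.ones((3,3)));mill=cv2.morphologyEx(mill,cv2.MORPH_CLOSE,np.ones((3,3)))
    grip=((np.max(im,2)<75)&(mill==0)).astype(np.uint8); olive=((g>=r-3)&(r-b>15)&(r<110)&(mill==0)).astype(np.uint8)
    return mill,cv2.dilate(cv2.morphologyEx(grip|olive,cv2.MORPH_OPEN,np.ones((5,5))),np.ones((3,3)))
def track(ims,q0,tilt=False,save=None):
    D={}
    for n,im in ims.items():
        m,g=masks(im);s=cv2.dilate((sil(n,q0)>.1).astype(np.uint8),np.ones((31,31)))
        D[n]=(m*s,(g==0)&(s>0))
    def cost(q):
        return sum((np.abs(sil(n,q)-D[n][0])*D[n][1]).sum() for n in D)
    def run(q,st):
        q=np.array(q,float);S=np.vstack([q]+[q+e for e in np.diag(st)])
        return minimize(cost,q,method='Nelder-Mead',options=dict(initial_simplex=S,xatol=1e-5,fatol=.05))
    r=run(q0,[.012,.012])
    if tilt: r=run(list(r.x)+[0,0],[.003,.003,.03,.03])
    if save:
        for n,im in ims.items():
            o=im.copy();c,_=cv2.findContours((sil(n,r.x)>.5).astype(np.uint8),0,cv2.CHAIN_APPROX_NONE);cv2.drawContours(o,c,-1,(0,255,0),1)
            u=proj(n,[r.x[0],r.x[1],.06])[0].astype(int);y0=max(0,u[1]-70);x0=max(0,u[0]-90)
            cv2.imwrite(f'pics/t_{n}_{save}.png',cv2.resize(o[y0:y0+140,x0:x0+180],None,fx=3,fy=3))
    return r.x,r.fun,{n:int(D[n][0].sum()) for n in D}
RK=np.load('rack.npy')
def inrack(p):
    c,s=np.cos(RK[2]),np.sin(RK[2]);return np.array([[c,s],[-s,c]])@(np.array(p[:2])-RK[:2])
def rackw(p):
    c,s=np.cos(RK[2]),np.sin(RK[2]);return np.array([[c,-s],[s,c]])@np.array(p)+RK[:2]
def now(tag,q0):
    s=robot.state();R=s['orientation']
    ims={n:robot.get_image(n)[:,:,::-1].copy() for n in('scene','side')}
    for n in ims:cv2.imwrite(f'pics/{n}_{tag}_full.png',ims[n])
    q,f,a=track(ims,q0,save=tag);qt,ft,_=track(ims,q,True)
    rel=(R.T@(np.r_[q[:2],0]-s['ee_pos']))[:2]*1000
    print('t',round(s['time_s'],2),'tcp',s['ee_pos'].round(4),'yaz',round(np.degrees(np.arctan2(R[1,1],R[0,1])),1),'F',s['ft_force'].round(1))
    print('mill',q.round(4),'cost',round(f,1),a,'rack mm',(inrack(q)*1000).round(1),'rel tool mm',rel.round(1),'| tilt fit',qt.round(3),round(ft,1))
    return q
E
python3 - <<'E'
from trk import *
for t in('0','_2_full'):
    ims={n:cv2.imread(f'pics/{n}{t}.png') for n in('scene','side')}
    print(track(ims,[.639,-.002],save='a'+t),track(ims,[.639,-.002],True))
E
```

```text
(array([ 0.63832212, -0.00065738]), np.float64(651.4549019607844), {'scene': 1591, 'side': 2800}) (array([ 0.63928254,  0.00067785, -0.02921067, -0.03575326]), np.float64(593.9725490196079), {'scene': 1591, 'side': 2800})
(array([ 0.63967839, -0.00142376]), np.float64(599.4549019607844), {'scene': 1591, 'side': 2492}) (array([ 6.39562888e-01, -2.81681735e-04, -1.84435986e-02, -2.84752748e-02]), np.float64(556.5999999999999), {'scene': 1591, 'side': 2492})
```

View pics/t_scene_a_2_full.png

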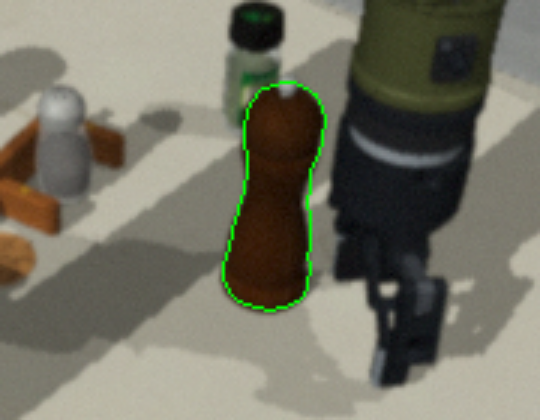

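View pics/t_side_a_2_full.png

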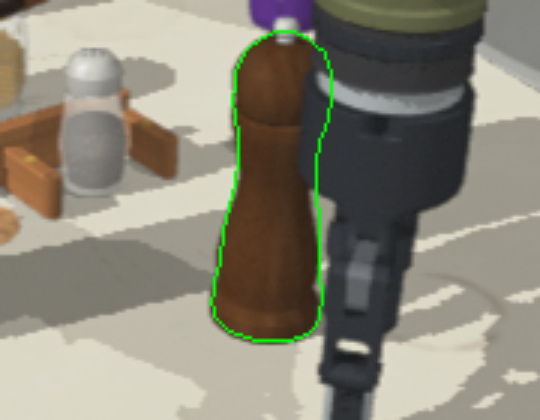

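Emit:
move_arm --targets '[[[-0.1,0,0],0,0],[[-0.18,0,0],0,0],[[-0.24,0,0],0,0],[[-0.28,0,0],0,0],[[-0.32,0,0],0,0],[[-0.36,0,0],0,0],[[-0.4,0,0],0,0],[[-0.4,0,0],0,0]]'

```text
time_s: 5.35
ee_pos: [0.6246, -0.0661, -0.0063]
orientation: [[0.721, -0.693, -0.001], [-0.693, -0.721, -0.001], [0.001, 0.002, -1.0]]
ft_force: [1.5, 0.0, 0.4]
opening: 0.0851
```

```bash
python3 -c "
from trk import *
now('3',[.639,-.001])"
```

```text
t 5.35 tcp [ 0.6246 -0.0661 -0.0063] yaz -133.9 F [1.5 0.  0.4]
mill [0.636 0.002] cost 467.6 {'scene': 1565, 'side': 1629} rack mm [-194.1  -26.6] rel tool mm [-39. -57.] | tilt fit [ 0.638  0.002 -0.055 -0.018] 389.1
```

View pics/t_scene_3.png

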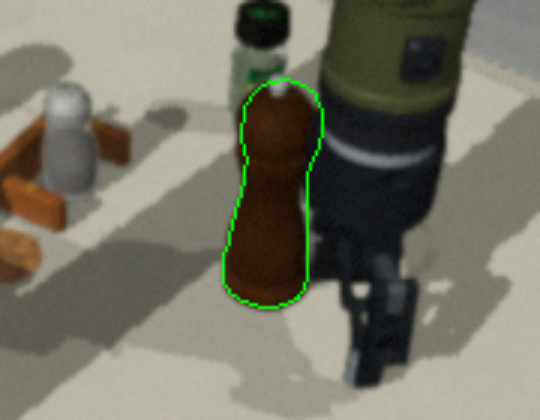

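View pics/t_side_3.png

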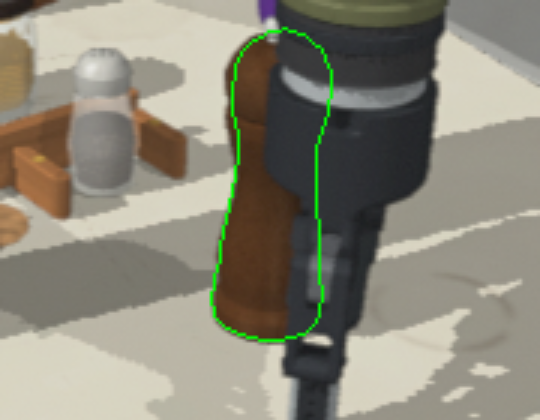

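Emit:
move_arm --targets '[[[0.03,0,0],0,0],[[0.06,0,0],0,0],[[0.1,0,0],0,0],[[0.15,0,0],0,0],[[0.2,0,0],0,0]]'

```text
time_s: 6.08
ee_pos: [0.6319, -0.0732, -0.0064]
orientation: [[0.721, -0.693, -0.001], [-0.693, -0.721, -0.001], [0.0, 0.002, -1.0]]
ft_force: [0.6, -0.1, -0.4]
opening: 0.0856
```

```bash
python3 -c "
from trk import *
now('4',[.639,-.001])
for n in('scene','side'):
  for k in '34':
    im=cv2.imread(f'pics/{n}_{k}_full.png');u=(345,195) if n=='scene' else (345,215)
    cv2.imwrite(f'pics/zz_{n}{k}.png',cv2.resize(im[u[1]-50:u[1]+50,u[0]-60:u[0]+40],None,fx=3.9,fy=5.9,interpolation=cv2.INTER_CUBIC))
  cv2.imwrite(f'pics/zz_{n}.png',np.hstack([cv2.imread(f'pics/zz_{n}{k}.png') for k in '34']))
"
```

```text
t 6.08 tcp [ 0.6319 -0.0732 -0.0064] yaz -133.9 F [ 0.6 -0.1 -0.4]
mill [0.6377 0.0012] cost 493.6 {'scene': 1597, 'side': 2189} rack mm [-195.2  -28.1] rel tool mm [-47.4 -57.6] | tilt fit [ 0.638  0.001 -0.025 -0.023] 468.6
```

View pics/zz_scene.png

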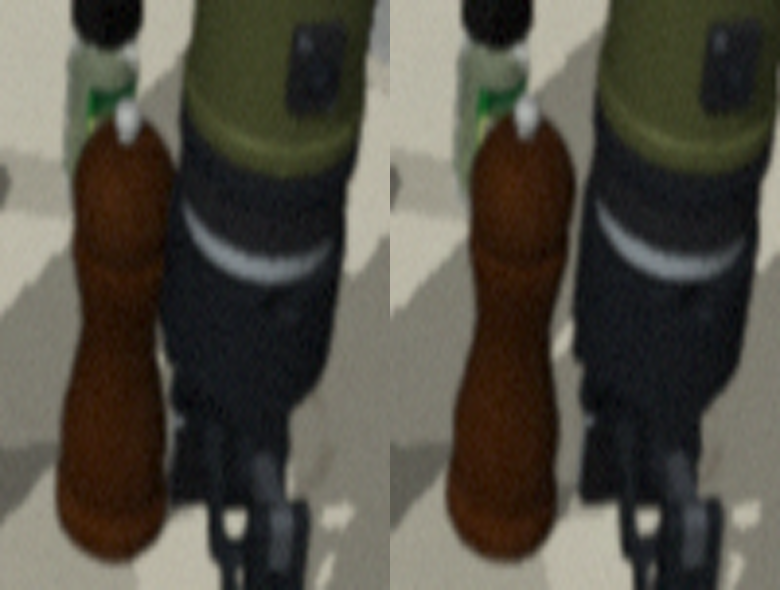

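View pics/zz_side.png

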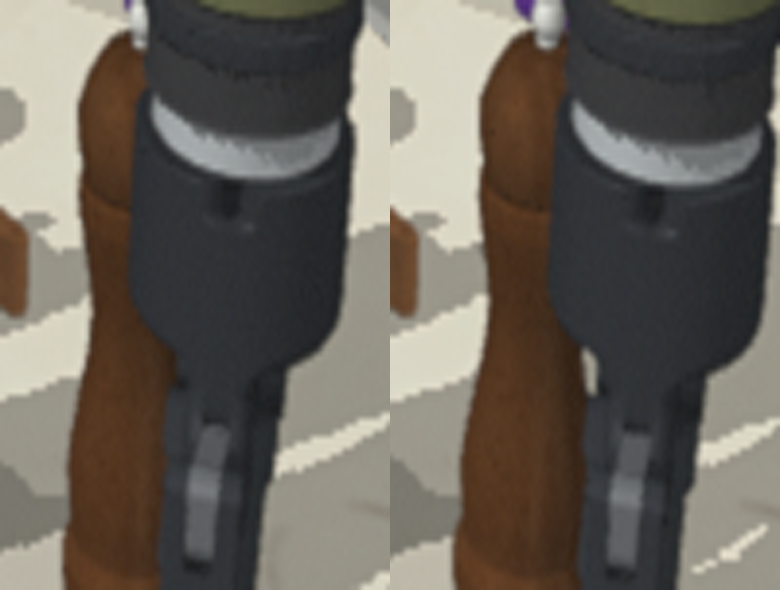

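```bash
cat >> trk.py <<'E'
def plan(m,pdeg,gap=8,push=20,phi=14,cx=11,cy=57,z=-.007,lat=0):
    """tool units to standoff with corner contact; lat: shift contact to left of push direction (m)"""
    p=np.radians(pdeg);pv=np.array([np.cos(p),np.sin(p)]);lv=np.array([-pv[1],pv[0]])
    yaz=pdeg+90+phi;y=np.array([np.cos(np.radians(yaz)),np.sin(np.radians(yaz))]);x=np.array([-y[1],y[0]])
    C=np.array(m[:2])-(.029+gap/1000)*pv+lat/1000*lv
    T=C-(-cx/1000*x-cy/1000*y)
    print('corner',C.round(4));go(T[0],T[1],z,yaz)
    s=robot.state();R=s['orientation']
    v=R.T@np.r_[pv,0]/50*1000/1000
    print('push dir in tool-at-standoff (1mm=.02): per 10mm',(np.array([-np.cos(np.radians(phi)),-np.sin(np.radians(phi))])*.2).round(3),'now-frame',(R.T@np.r_[pv,0]*.2).round(3)[:2])
def pdir(a,b):
    d=rackw(np.array(b)/1000)-np.array(a[:2]);return np.degrees(np.arctan2(d[1],d[0])),np.hypot(*d)*1000
E
python3 -c "
from trk import *
m=[.6377,.0005]
pd,L=pdir(m,(-100,33));print(pd,L)
plan(m,pd,gap=8)"
```

```text
132.24927039712938 113.66162616919773
corner [ 0.6626 -0.0269]
t 6.17 pos [ 0.6321 -0.0733 -0.0063] yaz -133.9 F [-0.4  1.5  0.5] q [-0.11  0.62 -0.21  0.74 -0.   -2.49]
units [ 0.21 -0.01  0.01] turn -1.69
push dir in tool-at-standoff (1mm=.02): per 10mm [-0.194 -0.048] now-frame [-0.2   -0.014]
```

Emit:
move_arm --targets '[[[0.1,0,0],0,0],[[0.2,0,0],0,0],[[0.21,-0.01,0],-0.7,0],[[0.21,-0.01,0],-1.4,0],[[0.21,-0.01,0],-1.7,0],[[0.21,-0.01,0],-1.7,0]]'

```text
time_s: 6.92
ee_pos: [0.6402, -0.0803, -0.0063]
orientation: [[0.832, -0.555, -0.0], [-0.555, -0.832, -0.002], [0.0, 0.001, -1.0]]
ft_force: [0.3, 0.4, -0.5]
opening: 0.0856
```

```bash
python3 -c "
from trk import *
m=now('5',[.638,0])
pd,L=pdir(m,(-100,33));print(pd,L)
plan(m,pd,gap=8)"
```

```text
t 6.92 tcp [ 0.6402 -0.0803 -0.0063] yaz -123.7 F [ 0.3  0.4 -0.5]
mill [0.6373 0.0013] cost 621.4 {'scene': 1573, 'side': 2616} rack mm [-195.1  -27.8] rel tool mm [-47.7 -66.3] | tilt fit [ 0.638  0.003 -0.032 -0.035] 568.2
132.35085292989797 112.81830175299703
corner [ 0.6622 -0.0261]
t 7.03 pos [ 0.6401 -0.0803 -0.0063] yaz -123.7 F [-0.1  0.2 -0.9] q [-0.12  0.64 -0.18  0.75 -0.   -2.68]
units [-0.01 -0.01  0.01] turn -0.01
push dir in tool-at-standoff (1mm=.02): per 10mm [-0.194 -0.048] now-frame [-0.194 -0.048]
```

Emit:
move_arm --targets '[[[-0.06,-0.01,0],0,0],[[-0.11,-0.03,0],0,0],[[-0.16,-0.04,0],0,0],[[-0.2,-0.05,0],0,0],[[-0.24,-0.06,0],0,0],[[-0.28,-0.07,0],0,0],[[-0.31,-0.08,0],0,0],[[-0.31,-0.08,0],0,0]]'

```text
time_s: 8.02
ee_pos: [0.6296, -0.0684, -0.0062]
orientation: [[0.832, -0.555, -0.0], [-0.555, -0.832, -0.002], [0.001, 0.001, -1.0]]
ft_force: [2.5, -0.3, 0.4]
opening: 0.0855
```

```bash
python3 -c "
from trk import *
m=now('6',[.635,0.004])
pd,L=pdir(m,(-100,33));print(pd,L)
plan(m,pd,gap=0)"
```

```text
t 8.03 tcp [ 0.6296 -0.0684 -0.0062] yaz -123.7 F [ 2.5 -0.3  0.4]
mill [0.6333 0.0049] cost 565.9 {'scene': 1569, 'side': 2353} rack mm [-190.7  -24.4] rel tool mm [-37.6 -63. ] | tilt fit [ 0.636  0.004 -0.072 -0.022] 410.1
132.09161689838493 107.39638466289514
corner [ 0.6527 -0.0166]
t 8.12 pos [ 0.6295 -0.0684 -0.0063] yaz -123.7 F [ 0.9 -1.5  0.4] q [-0.11  0.62 -0.21  0.74 -0.   -2.66]
units [0.03 0.02 0.01] turn 0.03
push dir in tool-at-standoff (1mm=.02): per 10mm [-0.194 -0.048] now-frame [-0.194 -0.049]
```

View pics/t_scene_6.png

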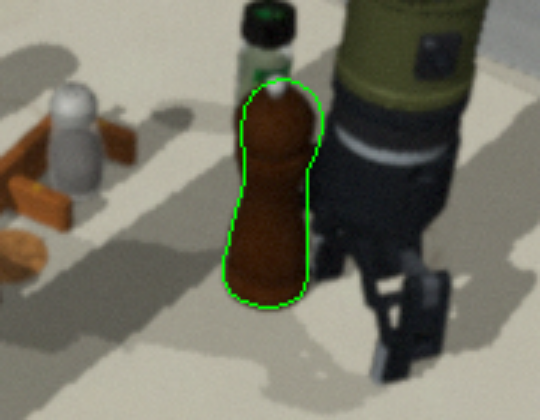

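View pics/t_side_6.png

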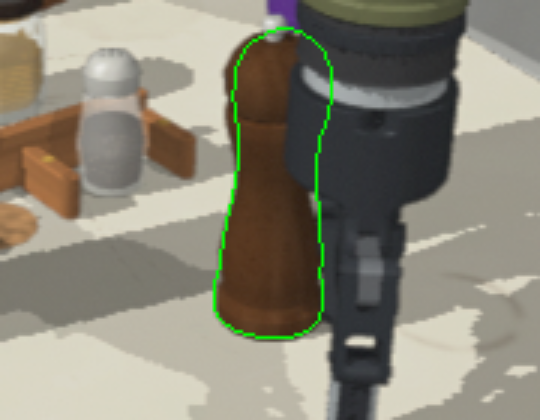

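Emit:
move_arm --targets '[[[0.04,0.01,0],0,0],[[0.09,0.02,0],0,0],[[0.15,0.04,0],0,0],[[0.2,0.05,0],0,0]]'

```text
time_s: 8.62
ee_pos: [0.6365, -0.0762, -0.0064]
orientation: [[0.832, -0.555, -0.001], [-0.555, -0.832, -0.001], [0.0, 0.001, -1.0]]
ft_force: [0.1, 0.1, 0.8]
opening: 0.0857
```

```bash
python3 -c "
from trk import *
for n,u in(('scene',(345,200)),('side',(355,215))):
    im=cv2.imread(f'pics/{n}_6_full.png')
    cv2.imwrite(f'pics/zz_{n}6.png',cv2.resize(im[u[1]-50:u[1]+50,u[0]-60:u[0]+40],None,fx=6,fy=6,interpolation=cv2.INTER_CUBIC))
"
```

```text
(no output)
```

View pics/zz_scene6.png

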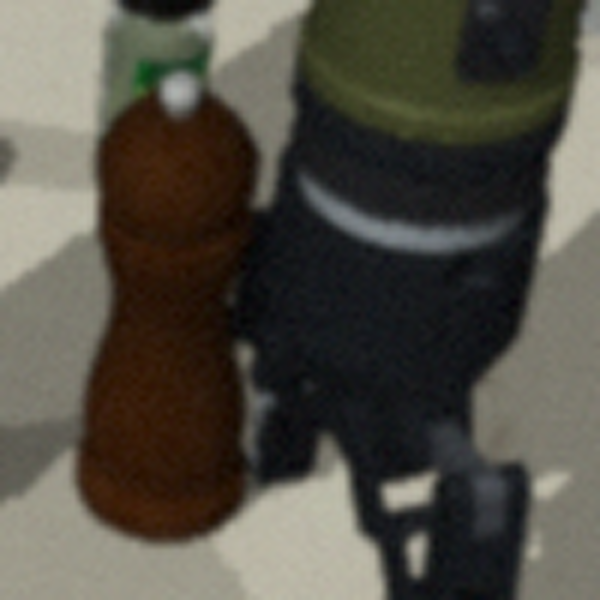

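View pics/zz_side6.png

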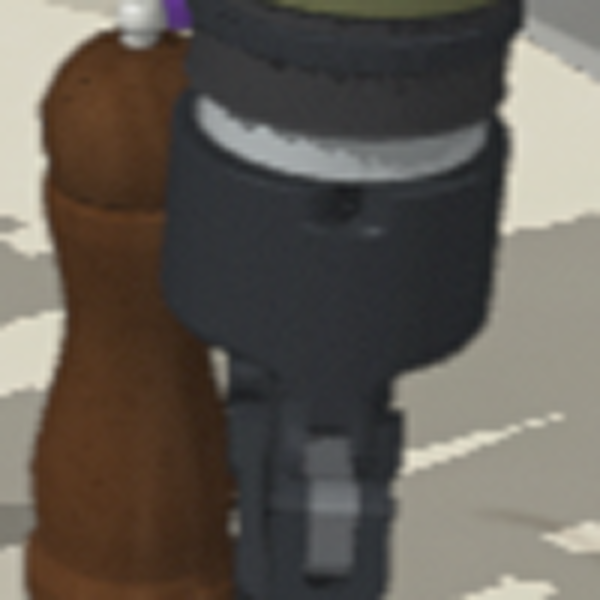

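```bash
python3 -c "
from trk import *
m=now('7',[.637,.002])
go(.714,-.115,-.004,132)"
```

```text
t 8.62 tcp [ 0.6365 -0.0762 -0.0064] yaz -123.7 F [0.1 0.1 0.8]
mill [0.6357 0.0036] cost 604.0 {'scene': 1609, 'side': 2517} rack mm [-192.5  -26.6] rel tool mm [-44.9 -65.9] | tilt fit [ 0.635  0.005 -0.029 -0.047] 560.7
t 8.72 pos [ 0.6368 -0.0763 -0.0063] yaz -123.7 F [ 0.6 -0.5  0.3] q [-0.12  0.63 -0.19  0.75 -0.   -2.67]
units [ 1.71 -0.21 -0.05] turn 17.38
```

Emit:
move_arm --targets '[[[0.5,0,-0.05],0,0],[[1,-0.1,-0.05],0,0],[[1.5,-0.2,-0.05],0,0],[[1.71,-0.21,-0.05],1.6,0],[[1.71,-0.21,-0.05],3.2,0],[[1.71,-0.21,-0.05],4.8,0],[[1.71,-0.21,-0.05],6.4,0],[[1.71,-0.21,-0.05],8,0]]'

```text
time_s: 9.72
ee_pos: [0.7135, -0.1149, -0.0039]
orientation: [[0.138, -0.99, -0.0], [-0.99, -0.138, -0.001], [0.001, 0.001, -1.0]]
ft_force: [0.7, 0.3, 0.3]
opening: 0.0853
```

```bash
python3 -c "
from trk import *
go(.714,-.115,-.004,132)"
```

```text
t 9.72 pos [ 0.7135 -0.1149 -0.0039] yaz -172.0 F [0.7 0.3 0.3] q [-0.16  0.75  0.06  0.89 -0.   -1.87]
units [ 0.   -0.01  0.  ] turn 9.33
```

```bash
cat >> trk.py <<'E'
def planb(m,pdeg,gap=10,z=-.010,reach=99.5,lat=0):
    p=np.radians(pdeg);pv=np.array([np.cos(p),np.sin(p)]);lv=np.array([-pv[1],pv[0]])
    T=np.array(m[:2])-(reach+gap)/1000*pv+lat/1000*lv
    print('target TCP',T.round(4));go(T[0],T[1],z,pdeg)
E
python3 -c "
from trk import *
m=[.6358,.0034]
pd,L=pdir(m,(-95,43));print(pd,L)
planb(m,pd)"
```

```text
135.255452452239 119.99138402800521
target TCP [ 0.7136 -0.0737]
t 9.72 pos [ 0.7135 -0.1149 -0.0039] yaz -172.0 F [0.7 0.3 0.3] q [-0.16  0.75  0.06  0.89 -0.   -1.87]
units [-0.82 -0.12  0.12] turn 8.78
```

Emit:
move_arm --targets '[[[0,0,0],1.6,0],[[0,0,0.04],3.2,0],[[0,0,0.08],4.8,0],[[-0.1,0,0.12],6.4,0],[[-0.3,-0.05,0.12],8,0],[[-0.5,-0.1,0.12],8.8,0],[[-0.7,-0.12,0.12],8.8,0],[[-0.82,-0.12,0.12],8.8,0]]'

```text
time_s: 10.72
ee_pos: [0.7136, -0.0728, -0.0101]
orientation: [[-0.704, -0.71, -0.001], [-0.71, 0.704, -0.001], [0.001, -0.0, -1.0]]
ft_force: [-0.4, 0.1, -0.2]
opening: 0.0853
```

```bash
python3 -c "
from trk import *
m=now('8',[.636,.003])
pd,L=pdir(m,(-95,43));print(pd,L)
planb(m,pd,0)"
python3 -c "
import cv2
a=cv2.imread('pics/scene_8_full.png')[140:260,290:430];b=cv2.imread('pics/side_8_full.png')[150:290,280:430]
cv2.imwrite('pics/z1.png',cv2.resize(a,None,fx=5,fy=5,interpolation=cv2.INTER_CUBIC));cv2.imwrite('pics/z2.png',cv2.resize(b,None,fx=4.2,fy=4.2,interpolation=cv2.INTER_CUBIC))"
```

```text
t 10.72 tcp [ 0.7136 -0.0728 -0.0101] yaz 135.3 F [-0.4  0.1 -0.2]
mill [0.6345 0.0046] cost 645.9 {'scene': 1612, 'side': 2779} rack mm [-191.3  -25.6] rel tool mm [  0.7 110.7] | tilt fit [ 0.635  0.005 -0.037 -0.03 ] 593.7
135.2186209264789 118.21404074250636
target TCP [ 0.7051 -0.0655]
t 10.82 pos [ 0.7135 -0.0728 -0.01  ] yaz 135.2 F [ 0.7 -0.3  0.1] q [-0.1   0.74  0.04  0.87 -0.   -0.89]
units [ 0.02  0.22 -0.  ] turn 0.0
```

View pics/z1.png

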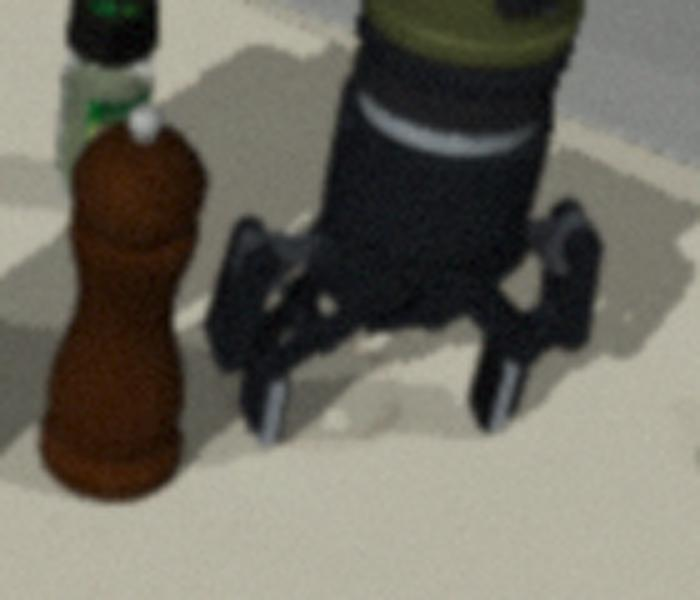

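View pics/z2.png

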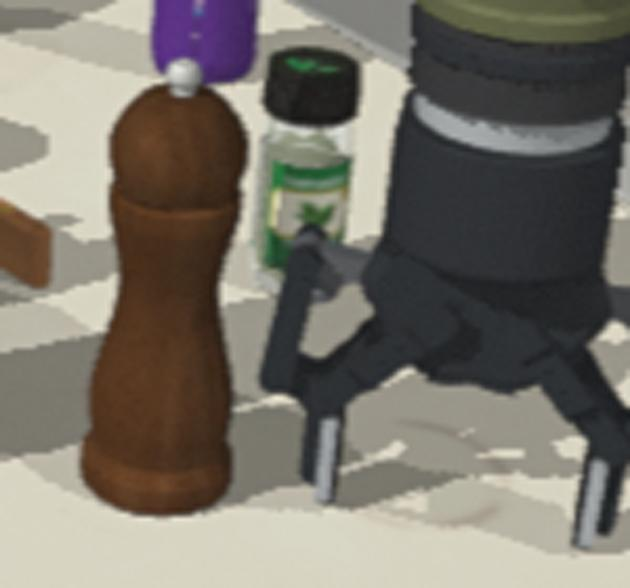

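Emit:
move_arm --targets '[[[0,0.06,0],0,0],[[0,0.12,0],0,0],[[0,0.16,0],0,0],[[0,0.2,0],0,0],[[0,0.24,0],0,0],[[0,0.28,0],0,0],[[0,0.32,0],0,0],[[0,0.32,0],0,0]]'

```text
time_s: 11.82
ee_pos: [0.7018, -0.0612, -0.0101]
orientation: [[-0.704, -0.71, -0.001], [-0.71, 0.704, -0.001], [0.002, 0.0, -1.0]]
ft_force: [0.6, -1.0, 0.9]
opening: 0.0851
```

```bash
python3 -c "
from trk import *
m=now('9',[.634,.005])
pd,L=pdir(m,(-95,43));print(pd,L)
planb(m,pd,0)"
python3 -c "
import cv2
a=cv2.imread('pics/scene_9_full.png')[140:260,290:430];b=cv2.imread('pics/side_9_full.png')[150:290,280:430]
cv2.imwrite('pics/z1.png',cv2.resize(a,None,fx=5,fy=5,interpolation=cv2.INTER_CUBIC));cv2.imwrite('pics/z2.png',cv2.resize(b,None,fx=4.2,fy=4.2,interpolation=cv2.INTER_CUBIC))"
```

```text
t 11.82 tcp [ 0.7018 -0.0612 -0.0101] yaz 135.3 F [ 0.6 -1.   0.9]
mill [0.6247 0.012 ] cost 1528.0 {'scene': 1564, 'side': 2798} rack mm [-182.3  -17.2] rel tool mm [  2.3 106.3] | tilt fit [ 0.636  0.008 -0.139  0.048] 684.9
134.33101890447395 106.04732370325243
target TCP [ 0.6942 -0.0592]
t 11.93 pos [ 0.7019 -0.0613 -0.0102] yaz 135.3 F [ 1.  -0.8  0.2] q [-0.09  0.73 -0.    0.84 -0.   -0.88]
units [ 0.08  0.14 -0.  ] turn 0.15
```

View pics/z2.png

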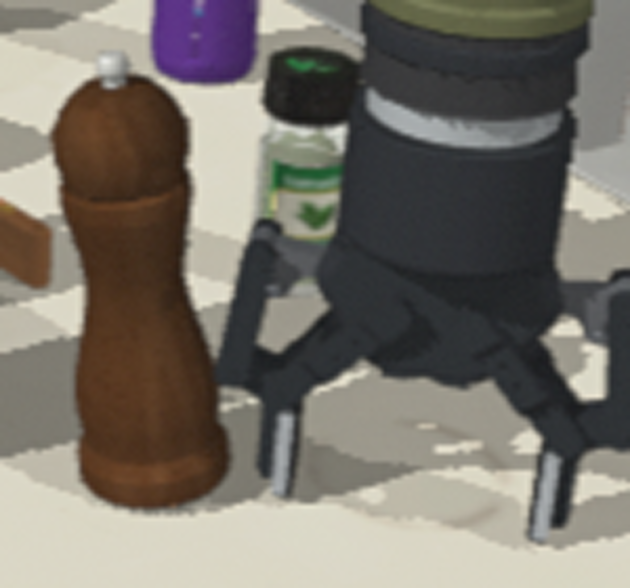

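View pics/t_side_9.png

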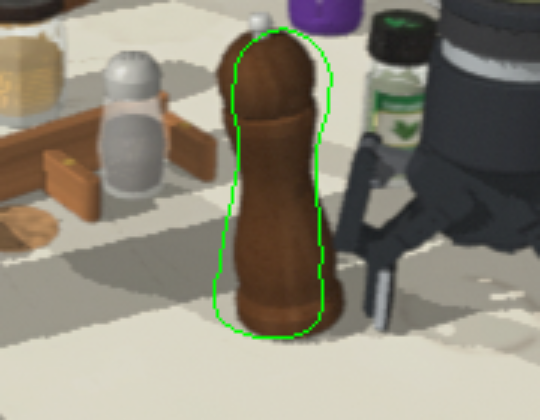

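Emit:
move_arm --targets '[[[0,-0.02,0],0,0],[[0,-0.05,0],0,0],[[0,-0.08,0],0,0],[[0,-0.12,0],0,0],[[0,-0.17,0],0,0],[[0,-0.25,0],0,0],[[0,-0.35,0],0,0],[[0,-0.5,0],0,0]]'

```text
time_s: 12.92
ee_pos: [0.7199, -0.0792, -0.0102]
orientation: [[-0.704, -0.71, -0.001], [-0.71, 0.704, -0.001], [0.002, 0.0, -1.0]]
ft_force: [0.4, -0.0, 0.4]
opening: 0.0854
```

```bash
python3 -c "
from trk import *
m=now('10',[.634,.005])"
```

```text
t 12.93 tcp [ 0.7199 -0.0792 -0.0102] yaz 135.3 F [ 0.4 -0.   0.4]
mill [0.6337 0.0047] cost 703.8 {'scene': 1608, 'side': 2784} rack mm [-191.   -24.8] rel tool mm [  1.1 120.3] | tilt fit [ 0.635  0.005 -0.038 -0.029] 636.6
```

```bash
cat >> trk.py <<'E'
def planc(m,pdeg,gap=8,phi=8,cx=11,cy=57,z=-.011,lat=0):
    p=np.radians(pdeg);pv=np.array([np.cos(p),np.sin(p)]);lv=np.array([-pv[1],pv[0]])
    yaz=pdeg-90+phi;y=np.array([np.cos(np.radians(yaz)),np.sin(np.radians(yaz))]);x=np.array([-y[1],y[0]])
    C=np.array(m[:2])-(.029+gap/1000)*pv+lat/1000*lv
    T=C-(cx/1000*x+cy/1000*y)
    print('corner',C.round(4),'yaz',yaz);go(T[0],T[1],z,yaz)
    print('push per 10mm in standoff tool frame',(.2*np.cos(np.radians(phi))).round(3),(.2*np.sin(np.radians(phi))).round(3),'now-frame',(robot.state()['orientation'].T@np.r_[pv,0]*.2).round(3)[:2])
E
python3 -c "
from trk import *
m=[.634,.0047]
pd,L=pdir(m,(-95,40));print(pd,L)
planc(m,pd)"
```

```text
133.88014840037627 116.08937013884417
corner [ 0.6596 -0.022 ] yaz 51.88014840037627
t 13.03 pos [ 0.7206 -0.0798 -0.0101] yaz 135.2 F [-0.3 -0.5 -0.1] q [-0.11  0.76  0.06  0.88 -0.   -0.9 ]
units [1.15 1.33 0.02] turn 13.89
push per 10mm in standoff tool frame 0.198 0.028 now-frame [-0.005  0.2  ]
```

Emit:
move_arm --targets '[[[0.1,-0.2,0],1.7,0],[[0.2,-0.3,0],3.4,0],[[0.3,-0.3,0],5.1,0],[[0.4,-0.3,0],6.8,0],[[0.5,-0.2,0],8.5,0],[[0.6,0,0],10.2,0],[[0.7,0.2,0],11.9,0],[[0.8,0.4,0],13.6,0]]'

```text
time_s: 14.02
ee_pos: [0.6779, -0.094, -0.0101]
orientation: [[-0.801, 0.598, -0.0], [0.598, 0.801, -0.001], [-0.001, -0.001, -1.0]]
ft_force: [0.4, 0.4, 0.4]
opening: 0.0848
```

```bash
python3 -c "
from trk import *
m=[.634,.0047]
planc(m,133.9)"
```

```text
corner [ 0.6597 -0.022 ] yaz 51.900000000000006
t 14.03 pos [ 0.6779 -0.094  -0.0101] yaz 53.3 F [0.4 0.4 0.4] q [-0.14  0.7  -0.07  0.81 -0.    0.5 ]
units [ 0.96 -0.21  0.02] turn 0.23
push per 10mm in standoff tool frame 0.198 0.028 now-frame [0.197 0.033]
```

Emit:
move_arm --targets '[[[0.3,-0.15,0.01],0.2,0],[[0.6,-0.21,0.02],0.2,0],[[0.8,-0.21,0.02],0.2,0],[[0.96,-0.21,0.02],0.2,0],[[1.04,-0.2,0.02],0.2,0],[[1.12,-0.18,0.02],0.2,0],[[1.2,-0.17,0.02],0.2,0],[[1.24,-0.16,0.02],0.2,0]]'

```text
time_s: 15.02
ee_pos: [0.6238, -0.0634, -0.011]
orientation: [[-0.789, 0.615, 0.001], [0.615, 0.789, -0.002], [-0.001, -0.001, -1.0]]
ft_force: [1.1, -1.3, -0.3]
opening: 0.0851
```

```bash
cat > v.sh <<'E'
python3 - $1 <<'P'
import cv2,sys,numpy as np
t=sys.argv[1];a=cv2.imread(f'pics/t_scene_{t}.png');b=cv2.imread(f'pics/t_side_{t}.png')
h=min(a.shape[0],b.shape[0]);o=np.hstack([a[:h],b[:h]]);cv2.imwrite(f'pics/v_{t}.png',cv2.resize(o,None,fx=.74,fy=.74,interpolation=cv2.INTER_AREA))
P
E
python3 -c "
from trk import *
m=now('11',[.632,.007])
pd,L=pdir(m,(-95,40));print(pd,L)
planc(m,pd,0)
w=robot.get_image('wrist');cv2.imwrite('pics/w11.png',w[:,:,::-1])"; bash v.sh 11
```

```text
t 15.03 tcp [ 0.6238 -0.0634 -0.011 ] yaz 52.1 F [ 1.1 -1.3 -0.3]
mill [0.6306 0.0086] cost 517.2 {'scene': 1591, 'side': 2062} rack mm [-186.7  -22.4] rel tool mm [38.9 61. ] | tilt fit [ 0.633  0.007 -0.074 -0.022] 387.0
134.02022134953177 110.90905559473173
corner [ 0.6508 -0.0122] yaz 52.02022134953177
t 15.12 pos [ 0.6236 -0.0632 -0.0111] yaz 52.1 F [ 0.7 -0.4  0.7] q [-0.1   0.62 -0.24  0.72 -0.    0.56]
units [-0.02 -0.   -0.  ] turn 0.01
push per 10mm in standoff tool frame 0.198 0.028 now-frame [0.198 0.028]
```

View pics/v_11.png

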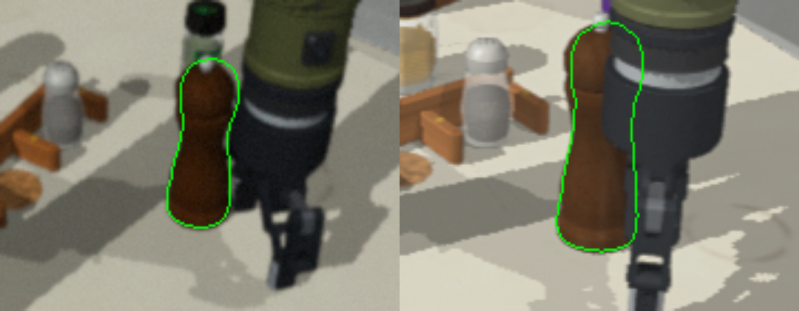

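View pics/w11.png

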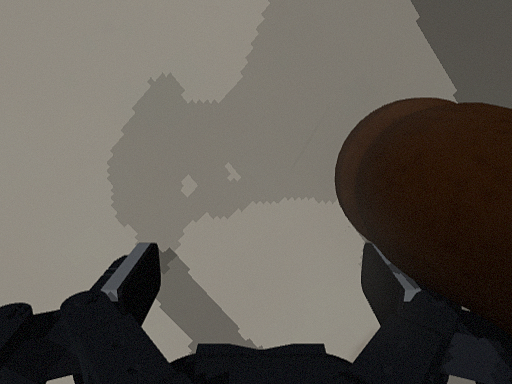

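Emit:
move_arm --targets '[[[0.04,0.01,0],0,0],[[0.08,0.01,0],0,0],[[0.12,0.02,0],0,0],[[0.16,0.02,0],0,0],[[0.2,0.03,0],0,0],[[0.24,0.03,0],0,0]]'

```text
time_s: 15.92
ee_pos: [0.615, -0.0546, -0.0111]
orientation: [[-0.789, 0.615, 0.0], [0.615, 0.789, -0.001], [-0.001, -0.001, -1.0]]
ft_force: [1.2, -1.2, 0.4]
opening: 0.0852
```

```bash
python3 -c "
from trk import *
m=now('12',[.625,.014])
pd,L=pdir(m,(-95,40));print(pd,L)
planc(m,pd,0)
w=robot.get_image('wrist');cv2.imwrite('pics/w12.png',w[:,:,::-1])"; bash v.sh 12
```

```text
t 15.93 tcp [ 0.615  -0.0546 -0.0111] yaz 52.1 F [ 1.2 -1.2  0.4]
mill [0.6224 0.0171] cost 586.5 {'scene': 1565, 'side': 2027} rack mm [-176.9  -15.8] rel tool mm [38.2 61.2] | tilt fit [ 0.624  0.016 -0.072 -0.026] 461.8
134.03745294979092 99.13753831303829
corner [ 0.6426 -0.0037] yaz 52.03745294979092
t 16.02 pos [ 0.6147 -0.0545 -0.0112] yaz 52.1 F [ 0.7 -0.7  0.5] q [-0.09  0.6  -0.27  0.7  -0.    0.57]
units [-0.04  0.   -0.  ] turn 0.01
push per 10mm in standoff tool frame 0.198 0.028 now-frame [0.198 0.028]
```

View pics/v_12.png

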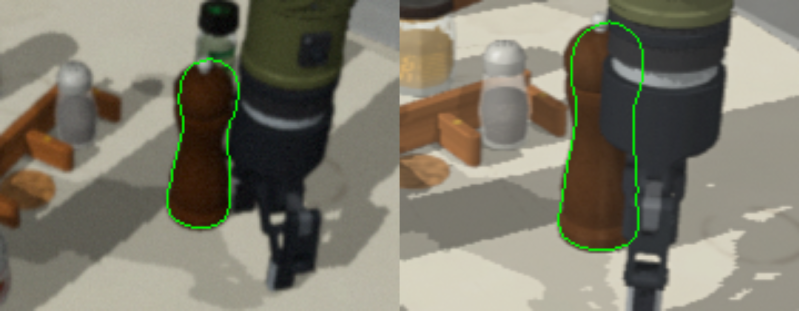

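View pics/w12.png

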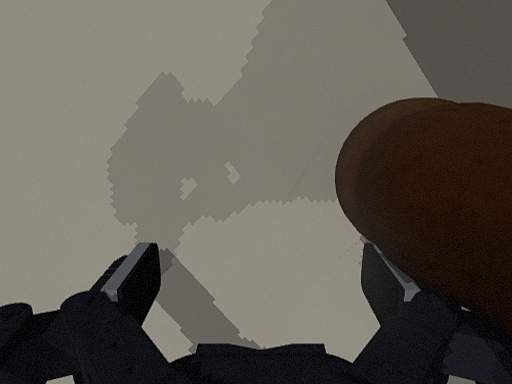

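Emit:
move_arm --targets '[[[0.06,0.01,0],0,0],[[0.13,0.02,0],0,0],[[0.2,0.03,0],0,0],[[0.28,0.04,0],0,0],[[0.36,0.05,0],0,0],[[0.44,0.06,0],0,0],[[0.5,0.07,0],0,0],[[0.55,0.08,0],0,0]]'

```text
time_s: 17.08
ee_pos: [0.5953, -0.0343, -0.0112]
orientation: [[-0.789, 0.614, -0.001], [0.614, 0.789, -0.001], [-0.0, -0.001, -1.0]]
ft_force: [0.9, -0.6, -0.8]
opening: 0.0853
```

```bash
python3 -c "
from trk import *
m=now('13',[.604,.035])
pd,L=pdir(m,(-95,40));print(pd,L)
planc(m,pd,0)
w=robot.get_image('wrist');cv2.imwrite('pics/w13.png',w[:,:,::-1])"; bash v.sh 13
```

```text
t 17.07 tcp [ 0.5953 -0.0343 -0.0112] yaz 52.1 F [ 0.9 -0.6 -0.8]
mill [0.6014 0.0366] cost 492.2 {'scene': 1518, 'side': 1700} rack mm [-154.1    1.6] rel tool mm [38.8 59.7] | tilt fit [ 0.603  0.035 -0.067 -0.037] 339.9
132.7544860558186 70.45582090108876
corner [0.621  0.0153] yaz 50.7544860558186
t 17.18 pos [ 0.5951 -0.0342 -0.0113] yaz 52.1 F [0.2 0.1 0.7] q [-0.06  0.58 -0.32  0.67 -0.    0.6 ]
units [ 0.01 -0.04 -0.01] turn 0.23
push per 10mm in standoff tool frame 0.198 0.028 now-frame [0.197 0.032]
```

View pics/v_13.png

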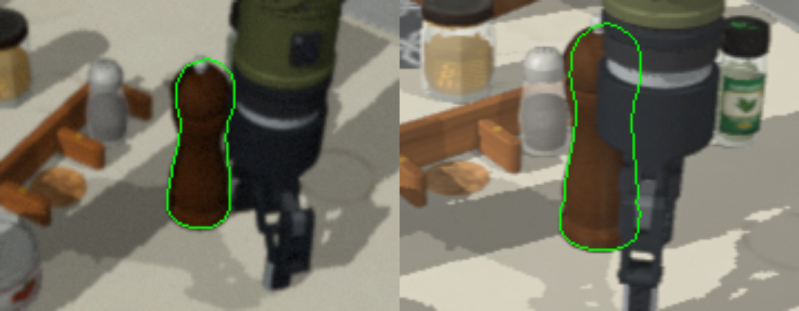

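View pics/w13.png

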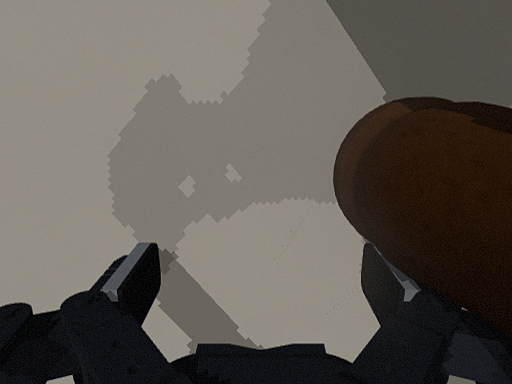

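```bash
python3 -c "
from trk import *
m=[.6024,.0358]
pd,L=pdir(m,(-95,33));print(pd,L)
planc(m,pd,5)"
```

```text
127.97662062168816 68.20447080771679
corner [0.6233 0.009 ] yaz 45.976620621688156
t 17.23 pos [ 0.5951 -0.0343 -0.0113] yaz 52.1 F [ 0.3 -0.4 -0.3] q [-0.06  0.58 -0.32  0.67 -0.    0.6 ]
units [-0.01 -0.13 -0.01] turn 1.02
push per 10mm in standoff tool frame 0.198 0.028 now-frame [0.194 0.049]
```

Emit:
move_arm --targets '[[[-0.04,0,0],0,0],[[-0.09,-0.02,0],0,0],[[-0.12,-0.06,-0.01],0.4,0],[[-0.08,-0.1,-0.01],0.8,0],[[-0.03,-0.13,-0.01],1,0],[[-0.01,-0.13,-0.01],1,0]]'

```text
time_s: 17.98
ee_pos: [0.5912, -0.0398, -0.0109]
orientation: [[-0.721, 0.693, -0.001], [0.693, 0.721, -0.001], [0.0, -0.002, -1.0]]
ft_force: [0.1, -0.5, 0.0]
opening: 0.0856
```

```bash
python3 -c "
from trk import *
m=now('14',[.6024,.0358])
pd,L=pdir(m,(-95,33));print(pd,L)
planc(m,pd,5)"
```

```text
t 17.98 tcp [ 0.5912 -0.0398 -0.0109] yaz 46.1 F [ 0.1 -0.5  0. ]
mill [0.6018 0.0338] cost 563.0 {'scene': 1560, 'side': 1438} rack mm [-157.     1.7] rel tool mm [43.3 60.3] | tilt fit [ 0.603  0.036 -0.054 -0.057] 466.6
126.57001140740397 69.43660536293837
corner [0.6221 0.0065] yaz 44.57001140740397
t 18.07 pos [ 0.5914 -0.0396 -0.0108] yaz 46.1 F [ 0.7 -0.6 -0.2] q [-0.07  0.57 -0.33  0.67 -0.    0.7 ]
units [ 0.01 -0.06  0.  ] turn 0.26
push per 10mm in standoff tool frame 0.198 0.028 now-frame [0.197 0.033]
```

Emit:
move_arm --targets '[[[0.07,0.01,0],0,0],[[0.14,0.02,0],0,0],[[0.22,0.03,0],0,0],[[0.3,0.045,0],0,0],[[0.39,0.06,0],0,0],[[0.48,0.07,0],0,0],[[0.56,0.085,0],0,0],[[0.62,0.095,0],0,0]]'

```text
time_s: 19.08
ee_pos: [0.5722, -0.0145, -0.0108]
orientation: [[-0.721, 0.693, -0.001], [0.693, 0.721, -0.001], [0.0, -0.001, -1.0]]
ft_force: [0.7, -1.3, 0.0]
opening: 0.0854
```

```bash
python3 -c "
from trk import *
m=now('15',[.587,.057])
pd,L=pdir(m,(-95,33));print(pd,L)
planc(m,pd,0)
w=robot.get_image('wrist');cv2.imwrite('pics/w15.png',w[:,:,::-1])"; bash v.sh 15
```

```text
t 19.07 tcp [ 0.5722 -0.0145 -0.0108] yaz 46.1 F [ 0.7 -1.3  0. ]
mill [0.5868 0.0544] cost 851.5 {'scene': 1399, 'side': 1023} rack mm [-134.1   12.9] rel tool mm [37.2 59.9] | tilt fit [ 0.589  0.055 -0.078 -0.053] 670.6
126.94150775291266 43.95209369340064
corner [0.6043 0.0313] yaz 44.941507752912656
t 19.18 pos [ 0.5719 -0.0144 -0.0109] yaz 46.2 F [0.6 0.  0.9] q [-0.02  0.54 -0.39  0.64 -0.    0.74]
units [-0.03 -0.04  0.  ] turn 0.2
push per 10mm in standoff tool frame 0.198 0.028 now-frame [0.197 0.032]
```

View pics/v_15.png

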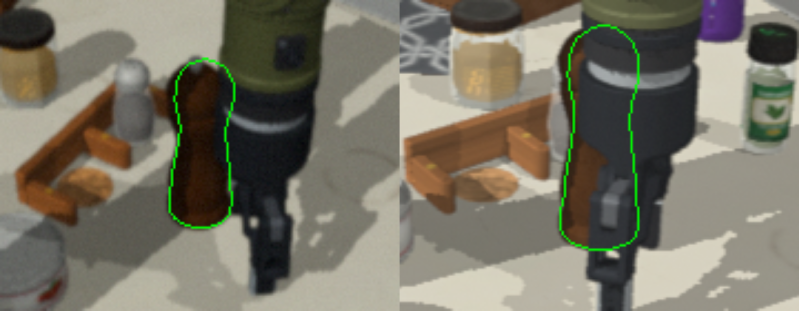

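View pics/w15.png

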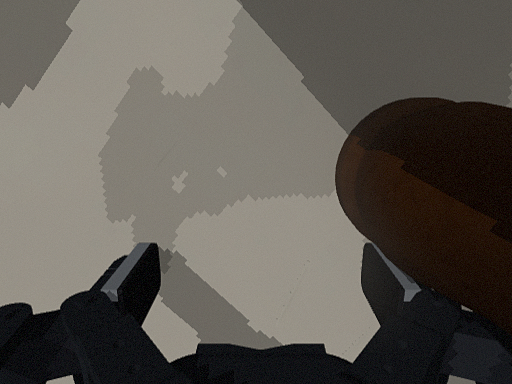

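Emit:
move_arm --targets '[[[0.07,0.01,0],0,0],[[0.16,0.025,0],0,0],[[0.26,0.04,0],0,0],[[0.36,0.055,0],0,0],[[0.47,0.07,0],0,0],[[0.58,0.09,0],0,0],[[0.68,0.11,0],0,0],[[0.76,0.12,0],0,0]]'

```text
time_s: 20.23
ee_pos: [0.5484, 0.0165, -0.011]
orientation: [[-0.721, 0.693, -0.002], [0.693, 0.721, -0.001], [0.001, -0.002, -1.0]]
ft_force: [-0.1, -0.3, 0.6]
opening: 0.0854
```

```bash
python3 -c "
from trk import *
m=now('16',[.561,.088])
s=robot.state();print('pred',inrack((s['ee_pos']+s['orientation']@[.0388,.0603,0])[:2])*1000)
w=robot.get_image('wrist');cv2.imwrite('pics/w16.png',w[:,:,::-1])"; bash v.sh 16
```

```text
t 20.23 tcp [ 0.5484  0.0165 -0.011 ] yaz 46.2 F [-0.1 -0.3  0.6]
mill [0.5614 0.0866] cost 953.2 {'scene': 1318, 'side': 728} rack mm [-98.1  32.6] rel tool mm [39.2 59.5] | tilt fit [ 0.564  0.086 -0.083 -0.06 ] 792.0
pred [-97.75162307  32.10926379]
```

View pics/v_16.png

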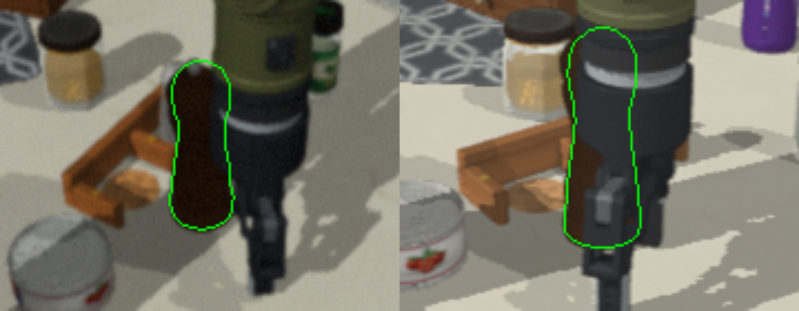

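View pics/w16.png

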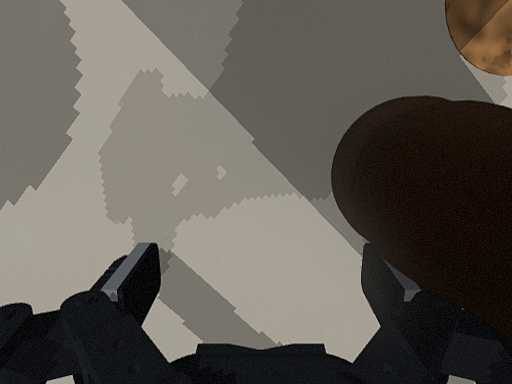

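```bash
python3 -c "
from trk import *
s=robot.state();m=(s['ee_pos']+s['orientation']@[.0388,.0603,0])[:2];print(m)
pd,L=pdir(m,(-29,46));print(pd,L)
planc(m,pd,6)
p=robot.camera_params('wrist');T=np.eye(4);T[:3,:3]=s['orientation'];T[:3,3]=s['ee_pos'];T=T@p['T_tool_cam']
im=cv2.imread('pics/w16.png');c=rackw([-.029,.044]);u=proj('w',cyl(c[0],c[1],.027,.0008,.0008),p,T)
cv2.polylines(im,[np.round(u).astype(np.int32)[:90]],False,(0,255,0),1);cv2.imwrite('pics/w16o.png',im)"
```

```text
[0.56193331 0.08686068]
111.26172230442678 70.32993195452308
corner [0.5746 0.0542] yaz 29.261722304426783
t 20.38 pos [ 0.5482  0.0165 -0.0111] yaz 46.2 F [ 0.4 -0.1 -0.5] q [ 0.03  0.51 -0.45  0.61 -0.    0.8 ]
units [ 0.26 -0.24 -0.  ] turn 2.82
push per 10mm in standoff tool frame 0.198 0.028 now-frame [0.181 0.084]
```

View pics/w16o.png

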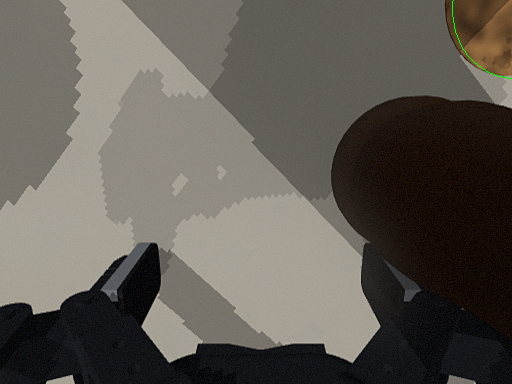

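Emit:
move_arm --targets '[[[-0.05,0,0],0,0],[[-0.12,-0.04,0],0,0],[[-0.12,-0.1,0],0.9,0],[[0,-0.16,0],1.8,0],[[0.14,-0.22,0],2.6,0],[[0.24,-0.24,0],2.8,0],[[0.24,-0.24,0],2.8,0]]'

```text
time_s: 21.25
ee_pos: [0.531, 0.0161, -0.011]
orientation: [[-0.491, 0.871, -0.003], [0.871, 0.491, -0.0], [0.001, -0.003, -1.0]]
ft_force: [0.1, 0.1, 0.9]
opening: 0.0855
```

```bash
cat >> trk.py <<'E'
def wov(tag,m):
    s=robot.state();w=robot.get_image('wrist')[:,:,::-1].copy();cv2.imwrite(f'pics/w{tag}.png',w)
    p=robot.camera_params('wrist');T=np.eye(4);T[:3,:3]=s['orientation'];T[:3,3]=s['ee_pos'];T=T@p['T_tool_cam']
    c=rackw([-.029,.044])
    for q,r,z,col in((c,.027,.0008,(0,255,0)),(m,.029,.001,(255,255,0)),(m,.029,.016,(0,255,255))):
        u=proj('w',cyl(q[0],q[1],r,z,z),p,T);cv2.polylines(w,[np.round(u).astype(np.int32)[:90]],False,col,1)
    for a,b in(((-.052,.006),(0,.006)),((-.052,.082),(0,.082)),((-.052,.082),(-.052,.094)),((0,.006),(0,.082))):
        L=np.array([np.r_[rackw(a),0],np.r_[rackw(b),0]]);u=np.round(proj('w',L,p,T)).astype(int);cv2.line(w,tuple(map(int,u[0])),tuple(map(int,u[1])),(255,0,255),1)
    cv2.imwrite(f'pics/wo{tag}.png',w)
E
python3 -c "
from trk import *
m=now('17',[.5619,.0868])
pd,L=pdir(m,(-29,47));print(pd,L)
planc(m,pd,6);wov('17',[.5619,.0868])"; bash v.sh 17
```

```text
t 21.25 tcp [ 0.531   0.0161 -0.011 ] yaz 29.4 F [0.1 0.1 0.9]
mill [0.566  0.0839] cost 483.2 {'scene': 776, 'side': 175} rack mm [-101.5   28.5] rel tool mm [41.9 63.8] | tilt fit [ 0.566  0.085  0.002 -0.011] 406.0
114.09014305165789 74.82280917157735
corner [0.5803 0.052 ] yaz 32.09014305165789
t 21.35 pos [ 0.5317  0.0161 -0.0109] yaz 29.4 F [ 1.2 -0.  -0.9] q [ 0.03  0.49 -0.49  0.59 -0.    1.09]
units [-0.12  0.07  0.  ] turn -0.45
push per 10mm in standoff tool frame 0.198 0.028 now-frame [0.199 0.019]
```

View pics/v_17.png

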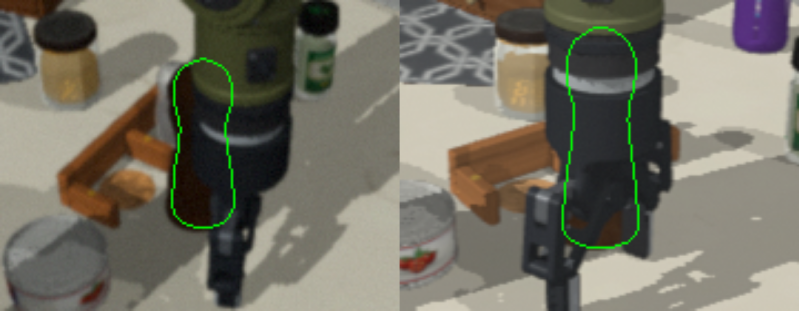

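View pics/wo17.png

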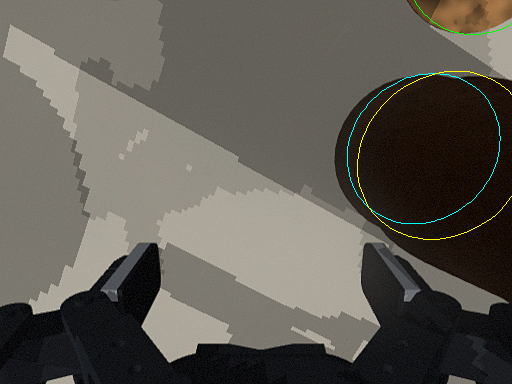

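Emit:
move_arm --targets '[[[0.08,0.01,0],0,0],[[0.18,0.02,0],0,0],[[0.28,0.035,0],0,0],[[0.38,0.05,0],0,0],[[0.48,0.06,0],0,0],[[0.58,0.075,0],0,0],[[0.67,0.085,0],0,0],[[0.72,0.09,0],0,0]]'

```text
time_s: 22.4
ee_pos: [0.5178, 0.0499, -0.0109]
orientation: [[-0.491, 0.871, -0.002], [0.871, 0.491, -0.0], [0.001, -0.002, -1.0]]
ft_force: [0.8, -0.9, -0.5]
opening: 0.0852
```

```bash
python3 -c "
from trk import *
s=robot.state();m=(s['ee_pos']+s['orientation']@[.0388,.0603,0])[:2];print(s['time_s'],s['ee_pos'],m,inrack(m)*1000,s['ft_force'].round(1))
snap('18');wov('18',m)"
```

```text
22.4 [ 0.51783144  0.04989583 -0.01090395] [0.55129413 0.11331325] [-70.04448962  37.97806144] [ 0.8 -0.9 -0.5]
```

View pics/scene_18.png

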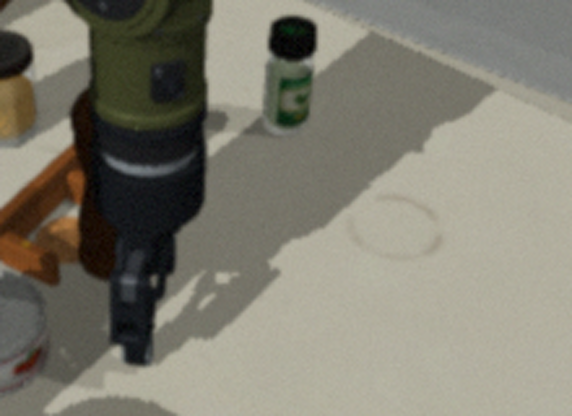

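View pics/wo18.png

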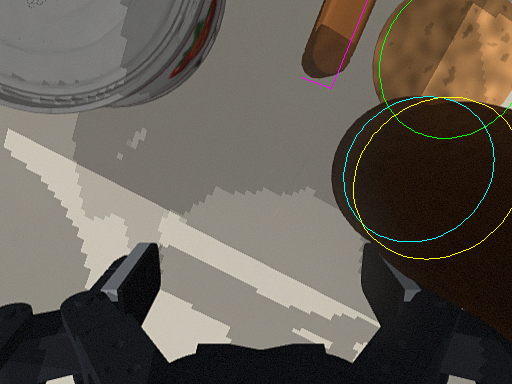

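Emit:
move_arm --targets '[[[0.07,0.015,0],0,0],[[0.15,0.03,0],0,0],[[0.23,0.045,0],0,0],[[0.31,0.06,0],0,0],[[0.38,0.075,0],0,0],[[0.44,0.085,0],0,0]]'

```text
time_s: 23.3
ee_pos: [0.5106, 0.0713, -0.0109]
orientation: [[-0.491, 0.871, -0.002], [0.871, 0.491, -0.0], [0.001, -0.002, -1.0]]
ft_force: [0.9, -1.1, 0.9]
opening: 0.0854
```

```bash
python3 -c "
from trk import *
s=robot.state();m=(s['ee_pos']+s['orientation']@[.0388,.0603,0])[:2];print(s['time_s'],s['ee_pos'],m,inrack(m)*1000,s['ft_force'].round(1))
snap('19');wov('19',m)"
```

```text
23.3 [ 0.51063753  0.07130909 -0.01091834] [0.54409019 0.13473181] [-47.71463825  41.44642369] [ 0.9 -1.1  0.9]
```

View pics/scene_19_full.png

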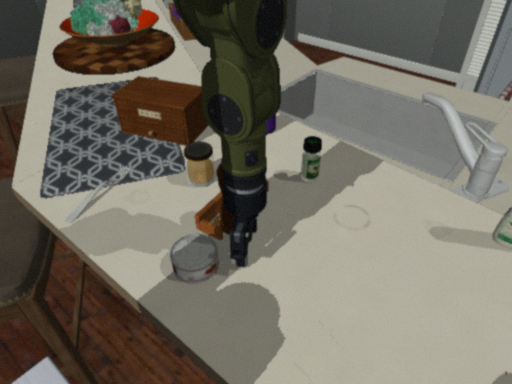

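View pics/wo19.png

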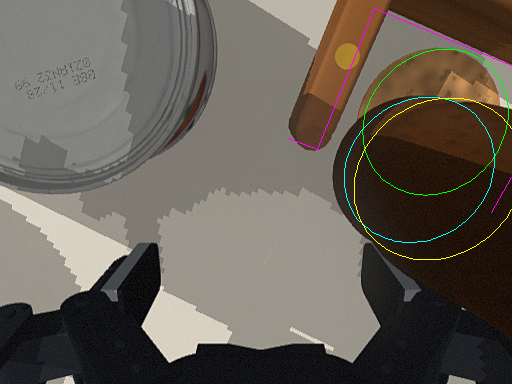

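Emit:
move_arm --targets '[[[0.06,0.015,0],0,0],[[0.13,0.03,0],0,0],[[0.2,0.05,0],0,0],[[0.26,0.065,0],0,0],[[0.31,0.075,0],0,0],[[0.34,0.085,0],0,0]]'

```text
time_s: 24.2
ee_pos: [0.5057, 0.0884, -0.011]
orientation: [[-0.492, 0.871, -0.003], [0.871, 0.492, -0.0], [0.001, -0.002, -1.0]]
ft_force: [0.0, -0.8, -0.0]
opening: 0.0853
```

```bash
python3 -c "
from trk import *
s=robot.state();m=(s['ee_pos']+s['orientation']@[.0388,.0603,0])[:2];print(s['time_s'],s['ee_pos'],m,inrack(m)*1000,s['ft_force'].round(1))
snap('20');wov('20',m)"
```

```text
24.2 [ 0.50570932  0.08837743 -0.01099476] [0.53913297 0.15181545] [-30.03787436  43.43552251] [ 0.  -0.8 -0. ]
```

View pics/side_20_full.png

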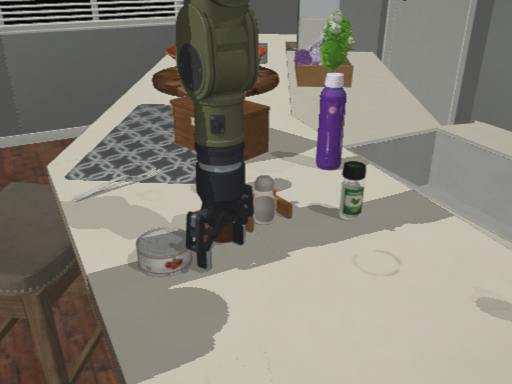

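View pics/wo20.png

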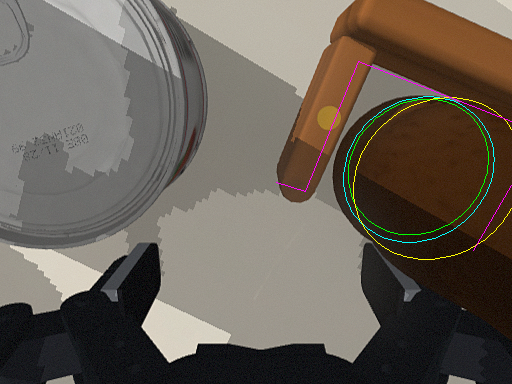

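Emit:
move_arm --targets '[[[0.02,0.005,0],0,0],[[0.04,0.01,0],0,0],[[0.05,0.015,0],0,0],[[0.05,0.015,0],0,0]]'

```text
time_s: 24.85
ee_pos: [0.5052, 0.0908, -0.011]
orientation: [[-0.492, 0.871, -0.002], [0.871, 0.492, -0.0], [0.001, -0.002, -1.0]]
ft_force: [0.4, -2.5, 1.1]
opening: 0.0853
```

```bash
python3 -c "
from trk import *
s=robot.state();m=(s['ee_pos']+s['orientation']@[.0388,.0603,0])[:2];print(s['time_s'],s['ee_pos'],inrack(m)*1000,s['ft_force'].round(1),s['tau'].round(2))
wov('21',m);print(robot.state()['ft_force'].round(1))"
```

```text
24.85 [ 0.50524498  0.09078328 -0.01097402] [-27.5909031   43.48164931] [ 0.4 -2.5  1.1] [  1.31 -43.25  16.9    0.07   0.57  -0.1 ]
[ 0.4 -2.5  1.6]
```

View pics/w21.png

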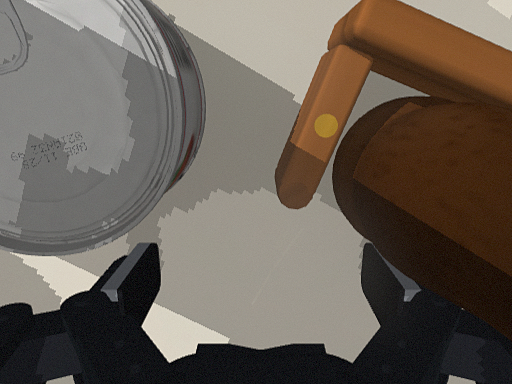

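Emit:
move_arm --targets '[[[0.015,0.005,0],0,0],[[0.03,0.01,0],0,0],[[0.03,0.01,0],0,0]]'

```text
time_s: 25.28
ee_pos: [0.5058, 0.0914, -0.0107]
orientation: [[-0.491, 0.871, -0.001], [0.871, 0.491, -0.002], [-0.001, -0.002, -1.0]]
ft_force: [0.9, -6.1, 1.7]
opening: 0.0855
```

```bash
python3 -c "
from trk import *
s=robot.state();m=(s['ee_pos']+s['orientation']@[.0388,.0603,0])[:2];print(s['time_s'],s['ee_pos'],inrack(m)*1000,s['ft_force'].round(1))
wov('22',m);print(robot.state()['ft_force'].round(1));snap('22')"
```

```text
25.275 [ 0.50578796  0.09138161 -0.01066873] [-27.14195086  42.78206833] [ 0.9 -6.1  1.7]
[ 1.6 -6.2  3. ]
```

View pics/w22.png

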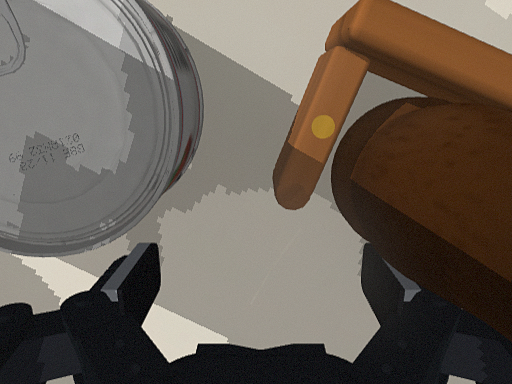

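Force climbed to 6 N while the tool barely moved, so the foot is on the back rail. Now I'll draw off gently.

Emit:
move_arm --targets '[[[-0.02,0,0],0,0],[[-0.04,-0.01,0],0,0],[[-0.07,-0.02,0],0,0],[[-0.11,-0.03,0],0,0],[[-0.18,-0.03,0],0,0],[[-0.35,-0.03,0],0,0],[[-0.6,-0.03,0],0,0],[[-1,-0.03,0],0,0]]'

```text
time_s: 26.42
ee_pos: [0.5295, 0.0462, -0.0106]
orientation: [[-0.491, 0.871, -0.001], [0.871, 0.491, -0.002], [-0.002, -0.002, -1.0]]
ft_force: [-0.4, -0.4, -0.1]
opening: 0.0852
```

Emit:
move_arm --targets '[[[-0.5,0,-0.1],0,0],[[-1,0,-0.3],0,0],[[-1.6,0,-0.5],0,0],[[-2.2,0,-0.8],0,0],[[-2.6,0,-1.2],0,0],[[-2.9,0,-1.6],0,0],[[-3,0,-2],0,0],[[-3,0,-2],0,0]]'

```text
time_s: 27.42
ee_pos: [0.6052, -0.0861, 0.0912]
orientation: [[-0.49, 0.872, 0.003], [0.872, 0.49, -0.003], [-0.004, 0.001, -1.0]]
ft_force: [1.1, -0.8, -0.3]
opening: 0.0854
```

```bash
python3 -c "
from trk import *
m=now('23',list(rackw([-.029,.044])))"; bash v.sh 23
```

```text
t 27.43 tcp [ 0.6052 -0.0861  0.0912] yaz 29.3 F [ 1.1 -0.8 -0.3]
mill [0.5392 0.1564] cost 2540.2 {'scene': 2008, 'side': 4025} rack mm [-25.5  42.6] rel tool mm [244.2  61.1] | tilt fit [ 0.538  0.157 -0.009 -0.05 ] 2503.2
```

View pics/v_23.png

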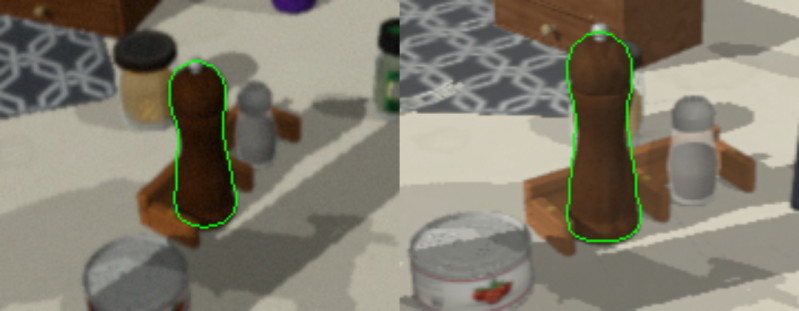

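View pics/scene_23_full.png

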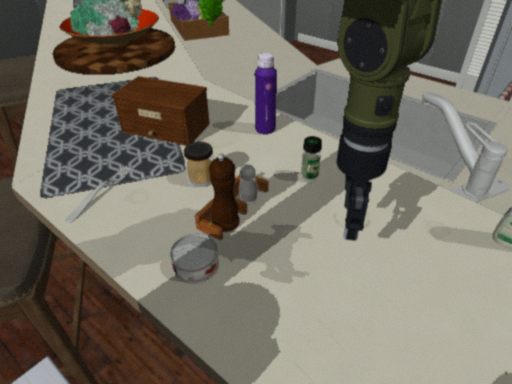

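```bash
python3 -c "
from trk import *
im=robot.get_image('side')[:,:,::-1];a=cv2.imread('pics/side0.png')
for nm,(x0,x1,y0,y1) in dict(tin=(135,193,228,273),salt=(250,278,174,225),jar=(338,368,162,220)).items():
    print(nm,np.abs(im[y0:y1,x0:x1].astype(int)-a[y0:y1,x0:x1]).mean().round(1))
print(robot.state()['joint_velocities'].round(3));print(robot.hand_in())"
```

```text
tin 10.1
salt 10.2
jar 49.2
[ 0.009  0.003 -0.01   0.002 -0.001  0.001]
the job is handed in; nothing more can be done
None
```

The pepper mill stands upright in the empty bay, on the cork mat and against the back rail. The arm has drawn clear, and the job was handed in at about 27.5 s.

**How it was pushed:** I slid the mill with the side of one open fingertip at its foot, in three short legs.
- With the tool pointing straight down, the upper finger link also touched the mill's neck. The mill leaned about 2–3° while sliding and stood straight again each time I backed off.
- Before that I tried pushing with the back of the finger, at about 47 mm height. The mill started to tip, to roughly 8°, so I backed off straight away. It settled upright and I dropped that method.

**Last checks:**
- **Against the rail:** the force rose to about 6 N while the tool barely moved, so the foot had met the back rail.
- **Position:** after the arm withdrew, the camera fit put the mill's axis 25.5 mm in front of the rail and at y 42.6 mm. The ideal is 29 and 44. The 25.5 mm cannot be exact, because the mill cannot stand nearer than 29 mm, so the measurement is a few millimetres off.
- **Upright:** the mill's outline matches a standing mill in both camera views.
- **Other objects:** the tin and salt shaker stand where they were, with small image differences from the start. The spice jar check gave a large difference (49, against about 10 for the others) and I did not chase down why. The gripper or a shadow in that view may explain it. In the scene view the jar stands at the same pixels as at the start, about (312, 158). The honey jar looks unmoved in the pictures, but I did not measure it.

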